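Cover the canisters and file them in the packed rack

TASK

Close every open canister on the counter with the cover of its own colour, seated level on its rim, and push each one down into the packed row of the red rack, nudging the cream canisters apart without toppling any. In the end all canisters stand upright on the rack's floor, square to the row, with their covers on; leave the tumbler and creamer where they are.

Things in the scene. Friction and masses are not known exactly. Their poses are not given: they have to be found in the camera images.
- can_blue_mid (a point): blue canister standing open on the counter (may be absent): 60 mm deep (x), 36 thick (y), 80 tall, walls 4 mm, mouth 52 x 28 mm, 0.25 kg. Its underside is only 24 mm thick (y) and widens to 36 within the lowest 12 mm. Point: its centre, 40 mm above the underside. Best carried by the two end faces 60 mm apart, near the top
- can_green_mid (a point): green canister standing open on the counter (may be absent): 60 mm deep (x), 36 thick (y), 80 tall, walls 4 mm, mouth 52 x 28 mm, 0.25 kg. Its underside is only 24 mm thick (y) and widens to 36 within the lowest 12 mm. Point: its centre, 40 mm above the underside. Best carried by the two end faces 60 mm apart, near the top
- can_yellow_mid (a point): yellow canister standing open on the counter (may be absent): 60 mm deep (x), 36 thick (y), 80 tall, walls 4 mm, mouth 52 x 28 mm, 0.25 kg. Its underside is only 24 mm thick (y) and widens to 36 within the lowest 12 mm. Point: its centre, 40 mm above the underside. Best carried by the two end faces 60 mm apart, near the top
- cover_blue_knob (a point): loose blue cover (not needed if the blue canister is absent), 44 mm tall, 50 g, lying knob up. From below: plug 46 x 22 x 14 mm; plate 60 (x) x 36 (y) x 3 that rests on the rim; slope 9 high, narrowing to 22 in y; knob 16 (x) x 22 (y) x 18 tall. Point: knob centre, 35 mm above the plug's underside; 61 mm above the canister's centre when seated. Fits either way round
- cover_green_knob (a point): loose green cover (not needed if the green canister is absent), 44 mm tall, 50 g, lying knob up. From below: plug 46 x 22 x 14 mm; plate 60 (x) x 36 (y) x 3 that rests on the rim; slope 9 high, narrowing to 22 in y; knob 16 (x) x 22 (y) x 18 tall. Point: knob centre, 35 mm above the plug's underside; 61 mm above the canister's centre when seated. Fits either way round
- cover_yellow_knob (a point): loose yellow cover (not needed if the yellow canister is absent), 44 mm tall, 50 g, lying knob up. From below: plug 46 x 22 x 14 mm; plate 60 (x) x 36 (y) x 3 that rests on the rim; slope 9 high, narrowing to 22 in y; knob 16 (x) x 22 (y) x 18 tall. Point: knob centre, 35 mm above the plug's underside; 61 mm above the canister's centre when seated. Fits either way round
- row0_mid (a point): full cream canister, one of four standing loose in the rack: 60 mm deep (x), 36 thick (y), 80 tall to the rim, 0.3 kg; its fixed oak cover slopes from 36 to 22 mm thick (y) between 83 and 92 mm and has a 16 x 22 mm knob up to 110 mm. Point: centre of its body, 40 mm above the underside. It slides easily when pushed aside (slick plastic, friction 0.15)
- row1_mid (a point): full cream canister, one of four standing loose in the rack: 60 mm deep (x), 36 thick (y), 80 tall to the rim, 0.3 kg; its fixed oak cover slopes from 36 to 22 mm thick (y) between 83 and 92 mm and has a 16 x 22 mm knob up to 110 mm. Point: centre of its body, 40 mm above the underside. It slides easily when pushed aside (slick plastic, friction 0.15)
- row2_mid (a point): full cream canister, one of four standing loose in the rack: 60 mm deep (x), 36 thick (y), 80 tall to the rim, 0.3 kg; its fixed oak cover slopes from 36 to 22 mm thick (y) between 83 and 92 mm and has a 16 x 22 mm knob up to 110 mm. Point: centre of its body, 40 mm above the underside. It slides easily when pushed aside (slick plastic, friction 0.15)
- row3_mid (a point): full cream canister, one of four standing loose in the rack: 60 mm deep (x), 36 thick (y), 80 tall to the rim, 0.3 kg; its fixed oak cover slopes from 36 to 22 mm thick (y) between 83 and 92 mm and has a 16 x 22 mm knob up to 110 mm. Point: centre of its body, 40 mm above the underside. It slides easily when pushed aside (slick plastic, friction 0.15)
- rack_floor (a point): red rack, fixed: trough 280 mm long inside (its y, the row), 70 wide (its x), no dividers; long walls 30 mm high, end walls 50, above the counter. Point: centre of its floor, 6 mm above the counter. Canisters stand in it with their depth along x. All gaps are narrower than a canister, but seven (252 mm) fit when pushed aside
- tumbler: blue plastic tumbler, 72 mm across, 110 mm tall; to be left alone. Origin: centre of its underside
- creamer: white ceramic creamer, about 72 mm across, 85 mm tall, handle to its +y; to be left alone. Origin: centre of its underside
There are look-alikes about, which are no part of the job. Leave any pink look-alike of the part that bears cover_blue_knob alone.

How it is judged:
At the end, for the whole second after the job is handed in: All canisters stand on the rack's floor (6 mm), at rest, upright within 8 degrees and square to the row within 11; each coloured one present wears the cover of its own colour, seated within 4 mm in height, 8 mm of centre and 4 degrees of level (z of row0_mid in the frame of rack_floor between 0.034 and 0.046 m and y of row0_mid in the frame of rack_floor between -0.14 and 0.14 m and x of row0_mid in the frame of rack_floor between -0.03 and 0.03 m and angle between each of row0_mid, row1_mid, row2_mid, row3_mid, can_blue_mid, can_green_mid, can_yellow_mid's own z axis and vertical below 0.14 rad and angle between the x axis of each of row0_mid, row1_mid, row2_mid, row3_mid, can_blue_mid, can_green_mid, can_yellow_mid and the x axis of rack_floor, either way round below 0.2 rad and linear speed of each of row0, row1, row2, row3, can_blue, can_green, can_yellow below 0.03 m/s and z of row1_mid in the frame of rack_floor between 0.034 and 0.046 m and y of row1_mid in the frame of rack_floor between -0.14 and 0.14 m and x of row1_mid in the frame of rack_floor between -0.03 and 0.03 m and z of row2_mid in the frame of rack_floor between 0.034 and 0.046 m and y of row2_mid in the frame of rack_floor between -0.14 and 0.14 m and x of row2_mid in the frame of rack_floor between -0.03 and 0.03 m and z of row3_mid in the frame of rack_floor between 0.034 and 0.046 m and y of row3_mid in the frame of rack_floor between -0.14 and 0.14 m and x of row3_mid in the frame of rack_floor between -0.03 and 0.03 m and z of can_blue_mid in the frame of rack_floor between 0.034 and 0.046 m and y of can_blue_mid in the frame of rack_floor between -0.14 and 0.14 m and x of can_blue_mid in the frame of rack_floor between -0.03 and 0.03 m and z of cover_blue_knob in the frame of can_blue_mid between 0.057 and 0.065 m and x of cover_blue_knob in the frame of can_blue_mid between -0.008 and 0.008 m and y of cover_blue_knob in the frame of can_blue_mid between -0.008 and 0.008 m and angle between the z axis of cover_blue_knob and the z axis of can_blue_mid, either way round below 0.07 rad and z of can_green_mid in the frame of rack_floor between 0.034 and 0.046 m and y of can_green_mid in the frame of rack_floor between -0.14 and 0.14 m and x of can_green_mid in the frame of rack_floor between -0.03 and 0.03 m and z of cover_green_knob in the frame of can_green_mid between 0.057 and 0.065 m and x of cover_green_knob in the frame of can_green_mid between -0.008 and 0.008 m and y of cover_green_knob in the frame of can_green_mid between -0.008 and 0.008 m and angle between the z axis of cover_green_knob and the z axis of can_green_mid, either way round below 0.07 rad and z of can_yellow_mid in the frame of rack_floor between 0.034 and 0.046 m and y of can_yellow_mid in the frame of rack_floor between -0.14 and 0.14 m and x of can_yellow_mid in the frame of rack_floor between -0.03 and 0.03 m and z of cover_yellow_knob in the frame of can_yellow_mid between 0.057 and 0.065 m and x of cover_yellow_knob in the frame of can_yellow_mid between -0.008 and 0.008 m and y of cover_yellow_knob in the frame of can_yellow_mid between -0.008 and 0.008 m and angle between the z axis of cover_yellow_knob and the z axis of can_yellow_mid, either way round below 0.07 rad); the robot touches nothing.
It fails at once if a canister of the row is toppled (angle between any of row0_mid, row1_mid, row2_mid, row3_mid's own z axis and vertical above 0.5 rad).
It fails at once if the tumbler or creamer is knocked away (distance of any of tumbler, creamer from where it was at the start of the episode above 0.03 m).
Of can_blue, can_green, can_yellow only 2 to 3 are there at a start; the rules pass over those that are not, and their reading is None.
At some moment in a run one of cover_blue, cover_green, cover_yellow may be knocked a few centimetres aside while the robot is not near it.
It also fails if it takes over 210 s, if anything falls off the work surface, if the arm or the gripper's body presses on something with over 40 N, if the wrist force passes 120 N, or if a joint passes its speed limit or range.

ROBOT

A 7-joint arm with a two-finger parallel gripper is mounted at the origin on the work surface. World frame = base frame: x ahead of the robot, y to its left, z up, the work surface at z = 0. Lengths are in m, angles in rad, forces in N, time in s.
With the tool pointing down it reaches from about 0.4 to 0.85 m from the base axis. Payload 10.4 kg.
Tool frame: the origin (TCP) lies on the front face of the gripper's body, between the roots of the fingers; the fingertips stand 70 mm ahead of it and the grasp point (between the pads) lies 51 mm ahead of it (grasp_offset is the distance from the TCP to the grasp point, in m); z points along the fingers, y is the direction in which the jaws open and shut (so a half turn about z gives the same grasp; the last joint's range is limited). The gripper opens to 87 mm and grips with 3 to 60 N. Pads are 19 mm wide; open, the fingers measure 117 mm over their backs; the gripper's body (75 mm by 190 mm) begins 51 mm behind the grasp point.
Start: joints at [-0.023, 0.332, -0.065, 1.46, 0.022, 1.35, -0.088], TCP at [0.625, 0, 0.292] pointing down, gripper open.
Joint ranges: [-2.6, 2.6], [-0.5, 2.12], [-1.47, 1.34], [0.16, 2.42], [-1.27, 4.41], [0.06, 2.06], [-2.6, 2.6]. Speed limits (rad/s): [2.22, 2.22, 2.79, 2.79, 3.14, 3.14, 3.14].

INTERFACE

Orientations are given as a unit quaternion [x, y, z, w].
In Python, from bench import * gives the robot as it stands. The module is installed in compiled form; this text tells all that it offers.
- The arm moves only by the tool arm_command, never from a script. Its argument "commands" is a list of rows, each a list of 3 entries, a list of its own where there are three numbers: the opening in per cent of the stroke, from 0 (shut) to 100 (fully open), then the shift along the tool's x, y, z in m, then the turn, a rotation vector about the tool's x, y, z in rad. A call has exactly 10 rows; each row is the pose to reach, as a shift and turn from the pose commanded when the call began, along the tool's axes at that moment; what a row does not reach only later rows make up. A row lasts 1/12 s, in which the tool goes at most 41.7 mm and 7.16 degrees, less where a joint would pass 70% of its speed; a pose out of reach is approached as far as the arm can. A call with a gripper value outside its range is refused whole. The fingers move at their own pace and stop on an object; "squeeze" is the grip in N (left out, the last holds). Time passes only in rows, so rows that repeat a pose let the fingers close, or fill a call up. It gives the time, the measured TCP pose, the force and the opening at its end, in the units of the state.
- read_state(): the state, without advancing time (a new reading comes with each control period).
- camera(name): name is "scene" or "side" or "wrist"; returns a dict with "pixels" (420x560x3 uint8, red, green, blue), "fx", "fy", "cx", "cy" (pixels), "rvec" (rotation vector, rad) and "tvec" (3), from world to camera coordinates, as OpenCV has them; the wrist camera has in their place "mount" (4x4, takes a point from camera to tool coordinates, whose origin is the TCP and whose axes are the flange's). Camera axes: x right, y down, z forward; pixel columns grow to the right and rows downward; lengths in m; the calibration is good to about 2 mm. The wrist camera is an equidistant fisheye: a pixel r from the principal point sees the ray r / f radians off the axis. A picture is of the moment at which its call begins: read the wrist's pose just before it. There is no depth.
- close_job(): hands the job in, once; it reports no verdict.
The state is a dict: "time": time; "joint_positions": joint angles; "joint_vel": joint speeds; "joint_torque": joint torques, N m; "ee_pos": TCP position; "eef_rot": TCP orientation; "ft_force": force on the tool from outside, world axes, zero at the start; "torque": the same for the moment, N m; "width": finger opening in m.
Only numpy, scipy, OpenCV 4.12 (cv2) and the standard library are available. Lean on these libraries where they do the work, as an engineer would, in place of code of your own. Each camera call takes 0.05 s, during which the arm holds its last target.

## Working session

There is one attempt and no reset: what is moved stays moved. The work goes in short steps, Python scripts to look and compute and a tool call to move; the robot and the scene stay as the last step left them, time stands still between calls to the robot, and variables do not carry over. Pictures are saved under pics/ and viewed, and the job is handed in when it is done.

Besides the shell and the picture viewer there is one more tool, called after "Call:" as name(argument=value, ...) on one line, values as JSON. arm_command: Moves the arm, as the interface text tells. Its arguments: {"type":"object","properties":{"commands":{"type":"array","items":{"type":"array"}},"squeeze":{"type":"number"}},"required":["commands"]}

```bash
mkdir -p pics; ls
cat > h.py <<'E'
from bench import *
import numpy as np, cv2
from scipy.spatial.transform import Rotation as R
def snap(n,f):
    s=read_state(); c=camera(n); cv2.imwrite('pics/'+f,c['pixels'][:,:,::-1]); 
    import pickle; pickle.dump((s,c),open('pics/'+f[:-4]+'.pkl','wb')); return s,c
E
python3 - <<'E'
from h import *
print(read_state())
for n in ['scene','side','wrist']:
    s,c=snap(n,n+'0.png'); print({k:v for k,v in c.items() if k!='pixels'})
E
```

```text
pics
{'time': 0.0, 'joint_positions': array([-0.02263384,  0.3328427 , -0.06472249,  1.46095416,  0.02159792,
        1.34987355, -0.08851942]), 'joint_vel': array([ 4.95969650e-04, -1.04613420e-03, -7.92264580e-04,  2.48904307e-05,
        1.51906898e-03,  7.99414139e-04, -1.49840942e-03]), 'joint_torque': array([-1.20520472e-04, -6.23245955e+01,  2.44190963e-02, -3.89891267e+01,
       -6.13984605e-02,  3.97891912e-02,  1.87085252e-04]), 'ee_pos': array([6.24711708e-01, 3.36304119e-05, 2.91466003e-01]), 'eef_rot': array([ 7.07086641e-01,  7.07126584e-01, -5.07763296e-04, -4.68833281e-04]), 'ft_force': array([-0.25088124, -0.1440284 ,  0.08574291]), 'torque': array([-0.03220217, -0.02293354,  0.04630802]), 'width': 0.08717048676729258}
{'fx': 515.0656609918867, 'fy': 515.0656609918867, 'cx': 279.7872791545772, 'cy': 202.1425376938353, 'rvec': array([ 1.29284569,  2.42413056, -0.78041276]), 'tvec': array([ 0.25731298, -0.33258906,  1.54456438])}
{'fx': 423.82834603362386, 'fy': 423.82834603362386, 'cx': 276.48307422152385, 'cy': 206.9812966425074, 'rvec': array([ 2.36440665, -0.29574356,  0.13578505]), 'tvec': array([-0.49117457,  0.15373846,  0.90212225])}
{'fx': 325.19226210127806, 'fy': 325.19226210127806, 'cx': 279.64384589313795, 'cy': 209.4339572273212, 'mount': array([[ 5.93413154e-04, -9.61854480e-01, -2.73560977e-01,
         7.48160587e-02],
       [ 9.99999724e-01,  6.93054986e-04, -2.67600496e-04,
         3.89891614e-05],
       [ 4.46985535e-04, -2.73560743e-01,  9.61854625e-01,
        -9.20760262e-02],
       [ 0.00000000e+00,  0.00000000e+00,  0.00000000e+00,
         1.00000000e+00]])}
```

View pics/scene0.png

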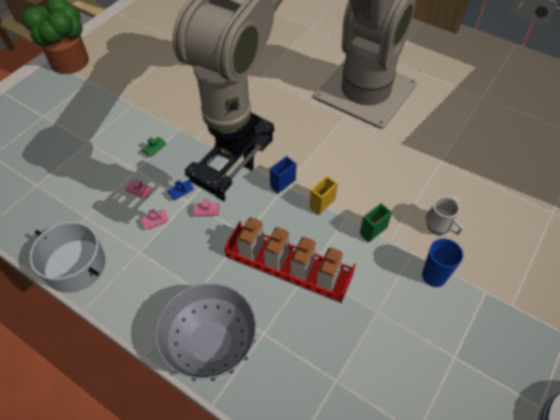

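View pics/side0.png

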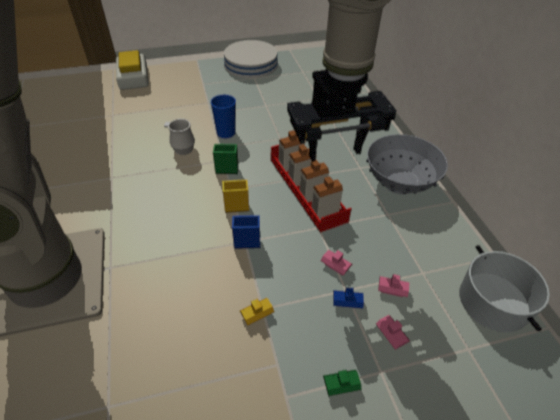

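View pics/wrist0.png

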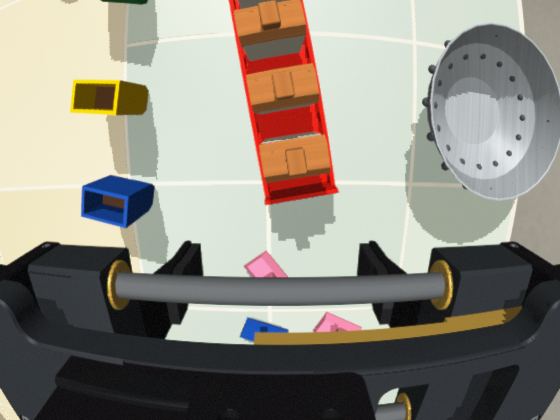

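```bash
cat >> h.py <<'E'
def ray(s,c,px):
    px=np.atleast_2d(np.array(px,float))
    u=(px[:,0]-c['cx'])/c['fx']; v=(px[:,1]-c['cy'])/c['fy']
    if 'mount' in c:
        r=np.hypot(u,v)+1e-12; d=np.c_[np.sin(r)*u/r,np.sin(r)*v/r,np.cos(r)]
        T=np.eye(4);T[:3,:3]=R.from_quat(s['eef_rot']).as_matrix();T[:3,3]=s['ee_pos'];T=T@c['mount']
        return T[:3,3],d@T[:3,:3].T
    M=R.from_rotvec(c['rvec']).as_matrix(); d=np.c_[u,v,np.ones(len(u))]
    return -M.T@c['tvec'],d@M
def onz(s,c,px,z):
    o,d=ray(s,c,px); z=np.broadcast_to(z,len(d)); t=(z-o[2])/d[:,2]; return o+d*t[:,None]
def proj(s,c,P):
    P=np.atleast_2d(np.array(P,float))
    if 'mount' in c:
        T=np.eye(4);T[:3,:3]=R.from_quat(s['eef_rot']).as_matrix();T[:3,3]=s['ee_pos'];T=np.linalg.inv(T@c['mount'])
        q=P@T[:3,:3].T+T[:3,3]; rho=np.hypot(q[:,0],q[:,1]); th=np.arctan2(rho,q[:,2]); k=th/(rho+1e-12)
        return np.c_[c['cx']+c['fx']*q[:,0]*k,c['cy']+c['fy']*q[:,1]*k]
    q=P@R.from_rotvec(c['rvec']).as_matrix().T+c['tvec']
    return np.c_[c['cx']+c['fx']*q[:,0]/q[:,2],c['cy']+c['fy']*q[:,1]/q[:,2]]
def load(f):
    import pickle; return pickle.load(open('pics/'+f+'.pkl','rb'))
E
python3 - <<'E'
from h import *
np.set_printoptions(precision=4,suppress=True)
s,c=load('side0')
print('knobs',onz(s,c,[(257,304),(349,294),(346,377),(338,257),(396,280),(389,324)],0.04))
print('cans',onz(s,c,[(246,222),(235,186),(226,150)],0.08))
print('row',onz(s,c,[(327,184),(314,167),(300,153),(291,138)],0.115))
print('tumbler',onz(s,c,[(226,132),(182,148)],0))
E
```

```text
knobs [[ 0.4182 -0.1916  0.04  ]
 [ 0.5999 -0.2141  0.04  ]
 [ 0.5347 -0.3672  0.04  ]
 [ 0.6105 -0.1228  0.04  ]
 [ 0.7052 -0.2065  0.04  ]
 [ 0.6491 -0.2936  0.04  ]]
cans [[ 0.435  -0.0132  0.08  ]
 [ 0.433   0.1034  0.08  ]
 [ 0.4354  0.2405  0.08  ]]
row [[0.6292 0.024  0.115 ]
 [0.6188 0.0861 0.115 ]
 [0.6019 0.1432 0.115 ]
 [0.597  0.2055 0.115 ]]
tumbler [[0.4616 0.4253 0.    ]
 [0.3262 0.3794 0.    ]]
```

Call:
arm_command(commands=[[100,[-0.28,-0.125,0],[0,0,0]],[100,[-0.28,-0.125,0],[0,0,0]],[100,[-0.28,-0.125,0],[0,0,0]],[100,[-0.28,-0.125,0],[0,0,0]],[100,[-0.28,-0.125,0],[0,0,0]],[100,[-0.28,-0.125,0],[0,0,0]],[100,[-0.28,-0.125,0],[0,0,0]],[100,[-0.28,-0.125,0],[0,0,0]],[100,[-0.28,-0.125,0],[0,0,0]],[100,[-0.28,-0.125,0],[0,0,0]]], squeeze=15)

```text
time: 0.98
ee_pos: [0.4996, -0.2806, 0.2921]
eef_rot: [0.708, 0.706, 0.0, -0.0]
ft_force: [-0.4, 0.6, 0.6]
width: 0.0871
```

Run:
```python
from h import *
s,c=snap('wrist','w1.png'); print(s['ee_pos'],s['eef_rot'],s['time'],s['joint_positions'])
```

```text
[ 0.49957072 -0.28059837  0.2920684 ] [ 7.07827027e-01  7.06385776e-01  5.38110802e-05 -1.77905833e-04] 0.9833 [ 0.33981124  0.21488051  0.10763586  1.61043447 -0.02388985  1.31785209
  0.4489384 ]
```

View pics/w1.png

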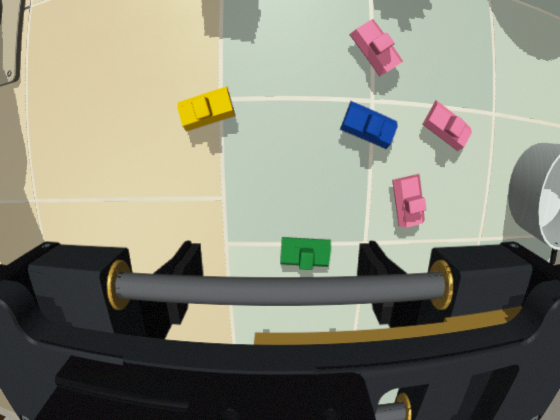

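```bash
cat >> h.py <<'E'
from scipy.optimize import minimize
def box(lx,ly,z0,z1,ly1=None):
    ly1=ly if ly1 is None else ly1
    return np.array([[a*lx/2,b*(ly if z==z0 else ly1)/2,z] for a in(-1,1) for b in(-1,1) for z in(z0,z1)])
COVER=[box(.046,.022,0,.014),box(.060,.036,.014,.017),box(.060,.036,.017,.026,.022),box(.016,.022,.026,.044)]
CAN=[np.vstack([box(.060,.024,0,.012,.036),box(.060,.036,.012,.080)])]
def lidded():
    return CAN+[p+[0,0,.066] for p in COVER[1:]]
def rgbmask(img,col):
    h=cv2.cvtColor(img,cv2.COLOR_RGB2HSV); H,S,V=h[...,0].astype(int),h[...,1],h[...,2]
    lo,hi={'blue':(105,130),'green':(55,85),'yellow':(18,32)}[col]
    return ((H>=lo)&(H<=hi)&(S>140)&(V>25)).astype(np.uint8)
def render(s,c,parts,p,z0,roi,K=4):
    x0,y0,x1,y1=roi; m=np.zeros(((y1-y0)*K,(x1-x0)*K),np.uint8)
    Rm=R.from_euler('z',p[2]).as_matrix()
    for q in parts:
        uv=proj(s,c,q@Rm.T+[p[0],p[1],z0]); uv=(uv-[x0,y0]+.5)*K
        hull=cv2.convexHull(uv.astype(np.float32))
        cv2.fillConvexPoly(m,np.round(hull*16).astype(np.int32),1*255,shift=4)
    return cv2.resize(m,(x1-x0,y1-y0),interpolation=cv2.INTER_AREA)/255.
def fit(s,c,parts,col,p0,z0=0,pad=45,mask=None,f=None,scales=(.012,.3)):
    M=rgbmask(c['pixels'],col) if mask is None else mask
    u,v=proj(s,c,[[p0[0],p0[1],z0+.03]])[0]
    roi=[max(0,int(u-pad)),max(0,int(v-pad)),min(560,int(u+pad)),min(420,int(v+pad))]
    m=M[roi[1]:roi[3],roi[0]:roi[2]].astype(float)
    # keep the biggest component
    n,l,st,_=cv2.connectedComponentsWithStats((m>0).astype(np.uint8))
    if n>1: m=(l==1+np.argmax(st[1:,4])).astype(float)
    cost=lambda p:np.abs(render(s,c,parts,p,z0,roi)-m).sum()/m.sum()
    best=None
    for dy in (0,):
        p=np.array(p0,float)
        for k in (1,.3,.1):
            sx=np.array([p]+[p+np.eye(3)[i]*k*np.array([scales[0],scales[0],scales[1]]) for i in range(3)])
            r=minimize(cost,p,method='Nelder-Mead',options=dict(initial_simplex=sx,xatol=1e-5,fatol=1e-5)); p=r.x
        best=r
    if f:
        rr=render(s,c,parts,best.x,z0,roi); o=c['pixels'][roi[1]:roi[3],roi[0]:roi[2]].copy()
        o=cv2.resize(o,None,fx=4,fy=4,interpolation=cv2.INTER_CUBIC); e=cv2.resize(rr,(o.shape[1],o.shape[0]))
        cs,_=cv2.findContours((e>.5).astype(np.uint8),cv2.RETR_EXTERNAL,cv2.CHAIN_APPROX_NONE); cv2.drawContours(o,cs,-1,(255,0,255),1)
        cv2.imwrite('pics/'+f,o[:,:,::-1])
    return best.x,best.fun
E
python3 - <<'E'
from h import *
np.set_printoptions(precision=4,suppress=True)
s,c=load('w1')
ims=[]
for col,p in dict(yellow=(.418,-.19,.3),blue=(.6,-.214,-.4),green=(.535,-.367,0)).items():
    print(col,fit(s,c,COVER,col,p,f='f_%s.png'%col)); ims.append(cv2.imread('pics/f_%s.png'%col))
h=min(i.shape[0] for i in ims)
cv2.imwrite('pics/f1.png',cv2.resize(np.hstack([i[:h] for i in ims]),None,fx=.7,fy=.7))
E
```

```text
yellow (array([ 0.4151, -0.1907,  0.2633]), np.float64(0.045614035087719294))
blue (array([ 0.6018, -0.2094, -0.3608]), np.float64(0.09120969317959743))
green (array([ 0.53  , -0.3646, -0.0176]), np.float64(0.13063248645761807))
```

View pics/f1.png

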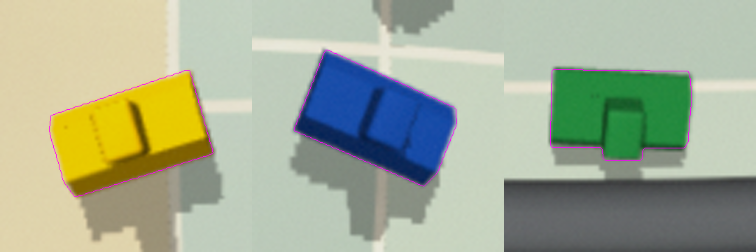

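Call:
arm_command(commands=[[100,[0.4,0.02,0],[0,0,0]],[100,[0.4,0.02,0],[0,0,0]],[100,[0.4,0.02,0],[0,0,0]],[100,[0.4,0.02,0],[0,0,0]],[100,[0.4,0.02,0],[0,0,0]],[100,[0.4,0.02,0],[0,0,0]],[100,[0.4,0.02,0],[0,0,0]],[100,[0.4,0.02,0],[0,0,0]],[100,[0.4,0.02,0],[0,0,0]],[100,[0.4,0.02,0],[0,0,0]]])

```text
time: 1.87
ee_pos: [0.5186, 0.127, 0.2924]
eef_rot: [0.704, 0.71, 0.001, -0.001]
ft_force: [0.3, 0.4, 0.0]
width: 0.087
```

Run:
```python
from h import *
np.set_printoptions(precision=4,suppress=True)
s,c=snap('wrist','w2.png'); print(s['ee_pos'],s['eef_rot'],s['time'])
ims=[]
for col,p,w in (('blue',(.435,-.013,0),'wrist0'),('yellow',(.433,.10,0),'wrist0'),('green',(.435,.24,0),'w2')):
    s,c=load(w); m=rgbmask(c['pixels'],col); m=cv2.morphologyEx(m,cv2.MORPH_CLOSE,np.ones((3,3)))
    cs,_=cv2.findContours(m,cv2.RETR_EXTERNAL,cv2.CHAIN_APPROX_NONE); m=m*0; cv2.drawContours(m,cs,-1,1,-1)
    print(col,fit(s,c,CAN,col,p,mask=m,pad=60,f='g_%s.png'%col)); ims.append(cv2.imread('pics/g_%s.png'%col))
h=min(i.shape[0] for i in ims)
cv2.imwrite('pics/g1.png',cv2.resize(np.hstack([i[:h] for i in ims]),None,fx=.55,fy=.55))
```

```text
[0.5186 0.127  0.2924] [ 0.7045  0.7097  0.0007 -0.0007] 1.8667
blue (array([ 0.433 , -0.0082, -0.1506]), np.float64(0.06680505835751657))
yellow (array([ 0.4315,  0.1094, -0.142 ]), np.float64(0.04609850492203433))
green (array([ 0.4323,  0.2536, -0.3137]), np.float64(0.09246359930110656))
```

View pics/g1.png

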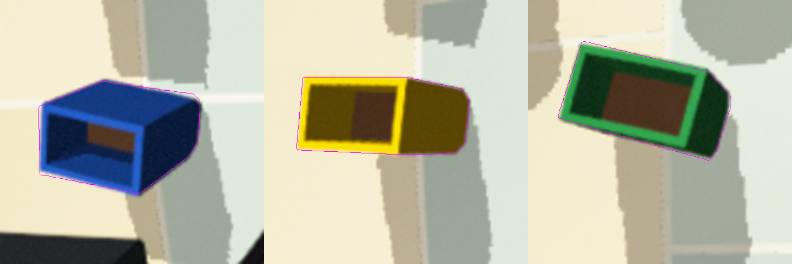

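View pics/w2.png

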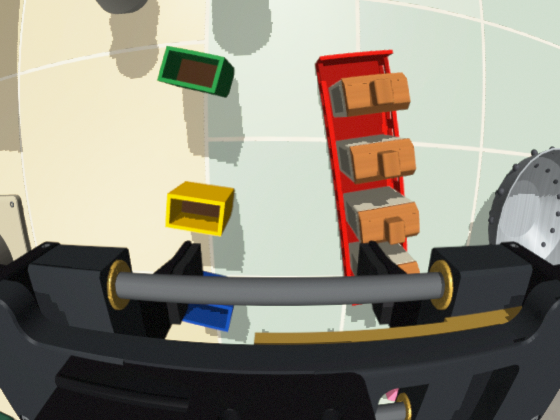

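Run:
```python
from h import *
np.set_printoptions(precision=4,suppress=True)
s,c=load('w2'); col='yellow'
m=rgbmask(c['pixels'],col); m=cv2.morphologyEx(m,cv2.MORPH_CLOSE,np.ones((3,3)))
cs,_=cv2.findContours(m,cv2.RETR_EXTERNAL,cv2.CHAIN_APPROX_NONE); m=m*0; cv2.drawContours(m,cs,-1,1,-1)
print(fit(s,c,CAN,col,(.4315,.1094,-.14),mask=m,pad=60))
def crop(c,x0,y0,x1,y1,k):return cv2.resize(c['pixels'][y0:y1,x0:x1,::-1],None,fx=k,fy=k,interpolation=cv2.INTER_CUBIC)
a=crop(c,300,40,430,150,4); s,c=load('wrist0'); b=crop(c,230,100,350,210,4)
cv2.imwrite('pics/r1.png',cv2.resize(np.hstack([a,b]),None,fx=.8,fy=.8))
```

```text
(array([ 0.4318,  0.1095, -0.1555]), np.float64(0.03800233945954519))
```

View pics/r1.png

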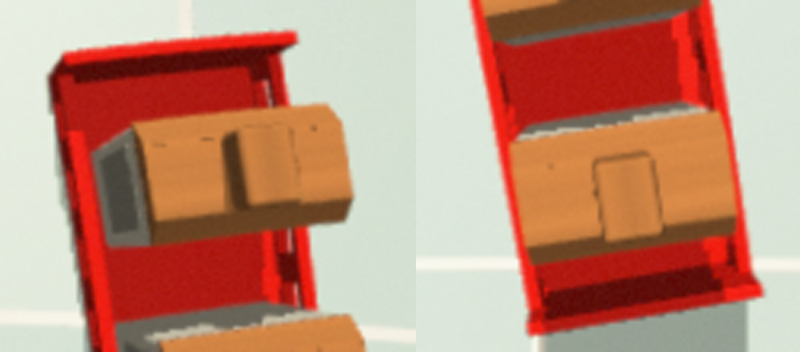

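```bash
cat >> h.py <<'E'
def oakmask(img):
    h=cv2.cvtColor(img,cv2.COLOR_RGB2HSV); return ((h[...,0]>=8)&(h[...,0]<=17)&(h[...,1]>110)&(h[...,2]>60)).astype(np.uint8)
E
python3 - <<'E'
from h import *
np.set_printoptions(precision=4,suppress=True)
s,c=load('w2'); a=onz(s,c,[(321,60.3),(392.8,53),(319.4,56.3),(392.8,50.3)],.05)
s0,c0=load('wrist0'); b=onz(s0,c0,[(269.7,197.8),(336.6,188.1),(264.7,204),(338.4,192.5)],.05)
print(a,b); A=a[:2].mean(0);B=b[:2].mean(0); print('len',np.linalg.norm(A-B),'c',(A+B)/2,'yaw',np.arctan2(-(A-B)[0],(A-B)[1]))
im=[]
for k,(w,p) in enumerate([('wrist0',(.629,.02)),('wrist0',(.62,.08)),('w2',(.62,.08)),('w2',(.602,.143)),('w2',(.597,.2055))]):
    s,c=load(w); print(w,fit(s,c,[q+[0,0,.066] for q in COVER[1:]],None,(*p,.17),z0=.006,mask=oakmask(c['pixels']),pad=48,f='o%d.png'%k)); im.append(cv2.imread('pics/o%d.png'%k)[:240,:380])
cv2.imwrite('pics/o.png',cv2.resize(np.vstack([np.hstack(im[:3]),np.hstack(im[3:]+[im[0]*0])]),None,fx=.65,fy=.65))
E
```

```text
[[0.5595 0.2649 0.05  ]
 [0.6365 0.2793 0.05  ]
 [0.5578 0.2691 0.05  ]
 [0.6365 0.2823 0.05  ]] [[ 0.6139 -0.0073  0.05  ]
 [ 0.6847  0.0034  0.05  ]
 [ 0.6085 -0.0141  0.05  ]
 [ 0.6868 -0.0013  0.05  ]]
len 0.27882660317650626 c [0.6236 0.1351 0.05  ] yaw 0.18503708269830738
wrist0 (array([0.6379, 0.0396, 0.1647]), np.float64(0.02831004807764766))
wrist0 (array([0.6268, 0.1044, 0.18  ]), np.float64(0.02035753321156371))
w2 (array([0.6276, 0.1043, 0.1768]), np.float64(0.060314014904854926))
w2 (array([0.6157, 0.1672, 0.1832]), np.float64(0.02610825825364124))
w2 (array([0.606 , 0.2304, 0.1819]), np.float64(0.02234198305982952))
```

View pics/o.png

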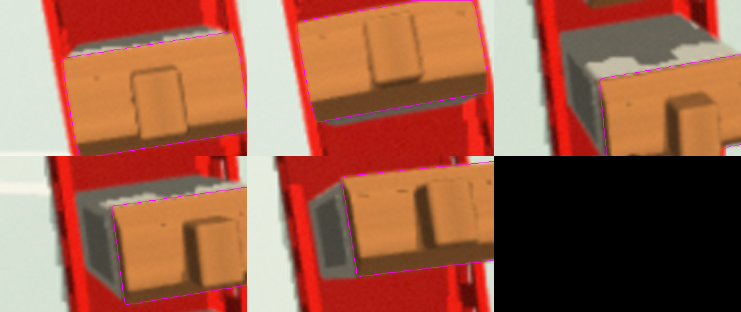

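```bash
cat >> h.py <<'E'
R0=np.array([[0,1,0],[1,0,0],[0,0,-1.]])
def go(x,y,z,yaw):
    s=read_state(); Rc=R.from_quat(s['eef_rot']).as_matrix(); Rd=R.from_euler('z',yaw).as_matrix()@R0
    d=Rc.T@(np.array([x,y,z])-s['ee_pos']); w=R.from_matrix(Rc.T@Rd).as_rotvec()
    print('t%.2f'%s['time'],'pos',s['ee_pos'].round(4),'yaw %.4f'%np.arctan2(Rc[1,1],Rc[0,1]),'w %.4f'%s['width'],'F',s['ft_force'].round(1))
    print('shift',d.round(4),'turn',w.round(4), 'rows',(np.linalg.norm(d)/.0417).round(1),(np.linalg.norm(w)/.125).round(1))
E
python3 -c "
from h import *
go(.4151,-.1907,.16,.2633)"
```

```text
t1.92 pos [0.5183 0.1313 0.2923] yaw 0.0121 w 0.0872 F [-2.2  3.3 -0.2]
shift [-0.3212 -0.1071  0.1311] turn [ 0.0003 -0.0038 -0.2512] rows 8.7 2.0
```

Call:
arm_command(commands=[[100,[-0.155,-0.052,0.03],[0,0,-0.13]],[100,[-0.31,-0.105,0.1],[0,0,-0.26]],[100,[-0.31,-0.105,0.1],[0,0,-0.26]],[100,[-0.31,-0.105,0.1],[0,0,-0.26]],[100,[-0.31,-0.105,0.1],[0,0,-0.26]],[100,[-0.31,-0.105,0.1],[0,0,-0.26]],[100,[-0.31,-0.105,0.1],[0,0,-0.26]],[100,[-0.31,-0.105,0.1],[0,0,-0.26]],[100,[-0.31,-0.105,0.1],[0,0,-0.26]],[100,[-0.31,-0.105,0.1],[0,0,-0.26]]])

```text
time: 2.75
ee_pos: [0.4133, -0.1921, 0.191]
eef_rot: [0.611, 0.792, -0.001, -0.001]
ft_force: [0.2, 0.8, -0.6]
width: 0.087
```

```bash
python3 -c "
from h import *
s,c=snap('side','s1.png')
go(.4151,-.1907,.098,.2633)"
```

```text
t2.80 pos [ 0.4146 -0.19    0.1917] yaw 0.2590 w 0.0870 F [1.  1.  0.3]
shift [-0.0009  0.0003  0.0937] turn [-0.0008 -0.0008 -0.0043] rows 2.2 0.0
```

View pics/s1.png

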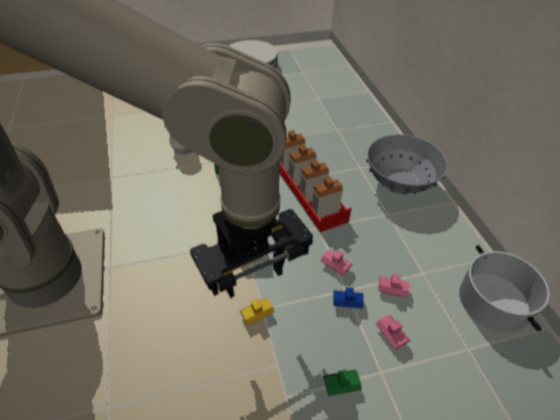

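Call:
arm_command(commands=[[60,[-0.001,0,0.04],[0,0,-0.004]],[60,[-0.001,0,0.07],[0,0,-0.004]],[50,[-0.001,0,0.093],[0,0,-0.004]],[40,[-0.001,0,0.093],[0,0,-0.004]],[40,[-0.001,0,0.093],[0,0,-0.004]],[0,[-0.001,0,0.093],[0,0,-0.004]],[0,[-0.001,0,0.093],[0,0,-0.004]],[0,[-0.001,0,0.093],[0,0,-0.004]],[0,[-0.001,0,0.093],[0,0,-0.004]],[0,[-0.001,0,0.093],[0,0,-0.004]]], squeeze=12)

```text
time: 3.63
ee_pos: [0.4157, -0.191, 0.1]
eef_rot: [0.608, 0.794, 0.0, 0.001]
ft_force: [0.8, 0.3, -0.2]
width: 0.0278
```

```bash
python3 -c "
from h import *
go(.4318,.1095,.098,-.155)"
```

```text
t3.63 pos [ 0.4157 -0.191   0.1   ] yaw 0.2639 w 0.0278 F [ 0.8  0.3 -0.2]
shift [0.2859 0.094  0.0019] turn [1.300e-03 4.000e-04 4.189e-01] rows 7.2 3.4
```

Keep closing, then lift.

Call:
arm_command(commands=[[0,[0,0,0.001],[0,0,0]],[0,[0,0,0.001],[0,0,0]],[0,[0,0,0.001],[0,0,0]],[0,[0,0,0.001],[0,0,0]],[0,[0,0,0.001],[0,0,0]],[0,[0,0,-0.02],[0,0,0]],[0,[0,0,-0.06],[0,0,0]],[0,[0,0,-0.1],[0,0,0]],[0,[0,0,-0.12],[0,0,0]],[0,[0,0,-0.12],[0,0,0]]])

```text
time: 4.47
ee_pos: [0.4172, -0.1917, 0.224]
eef_rot: [0.608, 0.794, 0.001, 0.004]
ft_force: [-0.1, -1.7, -1.0]
width: 0.0159
```

```bash
python3 -c "
from h import *
go(.4318,.1095,.22,-.155)"
```

```text
t4.47 pos [ 0.4172 -0.1917  0.224 ] yaw 0.2638 w 0.0159 F [-0.1 -1.7 -1. ]
shift [0.287  0.0926 0.0034] turn [0.0073 0.0026 0.4188] rows 7.2 3.4
```

Call:
arm_command(commands=[[0,[0.036,0.012,0],[0,0,0.1]],[0,[0.072,0.024,0],[0,0,0.2]],[0,[0.108,0.036,0],[0,0,0.3]],[0,[0.143,0.048,0],[0,0,0.4]],[0,[0.18,0.06,0],[0,0,0.419]],[0,[0.215,0.072,0],[0,0,0.419]],[0,[0.25,0.083,0],[0,0,0.419]],[0,[0.275,0.09,0],[0,0,0.419]],[0,[0.286,0.0935,0],[0,0,0.419]],[0,[0.286,0.0935,0],[0,0,0.419]]])

```text
time: 5.3
ee_pos: [0.4303, 0.1125, 0.2185]
eef_rot: [0.758, 0.652, -0.0, -0.001]
ft_force: [0.2, 0.2, -0.2]
width: 0.0159
```

Call:
arm_command(commands=[[0,[0,0,0],[0,0,0]],[0,[0,0,0],[0,0,0]],[0,[0,0,0],[0,0,0]],[0,[0,0,0],[0,0,0]],[0,[0,0,0],[0,0,0]],[0,[0,0,0],[0,0,0]],[0,[0,0,0],[0,0,0]],[0,[0,0,0],[0,0,0]],[0,[0,0,0],[0,0,0]],[0,[0,0,0],[0,0,0]]])

```text
time: 6.13
ee_pos: [0.4309, 0.1095, 0.2193]
eef_rot: [0.76, 0.65, 0.0, 0.0]
ft_force: [-0.5, -0.9, -0.8]
width: 0.0162
```

```bash
python3 -c "
from h import *
s,c=snap('side','s2.png'); s,c2=snap('wrist','w3.png')
go(.4318,.1095,.168,-.155)
a=c['pixels'][120:260,170:310,::-1]; b=c2['pixels'][160:340,160:400,::-1]
a=cv2.resize(a,(400,400),interpolation=cv2.INTER_CUBIC); b=cv2.resize(b,(400,400*180//240),interpolation=cv2.INTER_CUBIC)
o=np.zeros((400,800,3),np.uint8); o[:,:400]=a; o[:b.shape[0],400:]=b; cv2.imwrite('pics/c2.png',o)"
```

```text
t6.23 pos [0.4309 0.1095 0.2193] yaw -0.1550 w 0.0160 F [ 0.5 -0.1 -0.7]
shift [0.0001 0.0009 0.0513] turn [ 0.0001 -0.      0.    ] rows 1.2 0.0
```

View pics/c2.png

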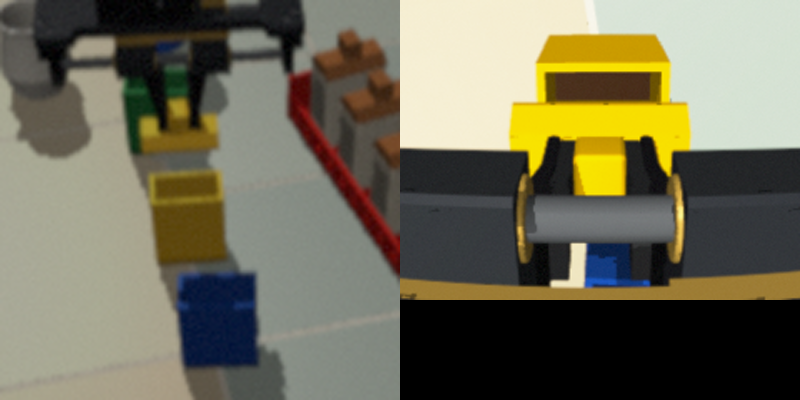

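```bash
cat >> h.py <<'E'
def overlay(f,items,roi,k,out):
    s,c=load(f); x0,y0,x1,y1=roi; o=cv2.resize(c['pixels'][y0:y1,x0:x1,::-1],None,fx=k,fy=k,interpolation=cv2.INTER_CUBIC)
    for parts,p,z0,colr in items:
        for q in parts:
            uv=proj(s,c,q@R.from_euler('z',p[2]).as_matrix().T+[p[0],p[1],z0]); uv=(uv-[x0,y0]+.5)*k
            cv2.polylines(o,[np.round(cv2.convexHull(uv.astype(np.float32))*16).astype(np.int32)],True,colr,1,shift=4)
    cv2.imwrite('pics/'+out,o); return o
E
python3 -c "
from h import *
s,c=load('w3'); p=(*s['ee_pos'][:2],-.155); zc=s['ee_pos'][2]-.0987
it=[(COVER,p,zc,(255,0,255)),(CAN,(.4318,.1095,-.155),0,(0,0,255))]
a=overlay('w3',it,[200,160,360,300],4,'a.png'); b=overlay('s2',it,[190,130,290,230],5,'b.png')
o=np.zeros((560,1200,3),np.uint8); o[:a.shape[0],:640]=a;o[:500,640:1140]=b; cv2.imwrite('pics/ov1.png',cv2.resize(o,None,fx=.66,fy=.66,interpolation=cv2.INTER_AREA))"
```

```text
(no output)
```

View pics/ov1.png

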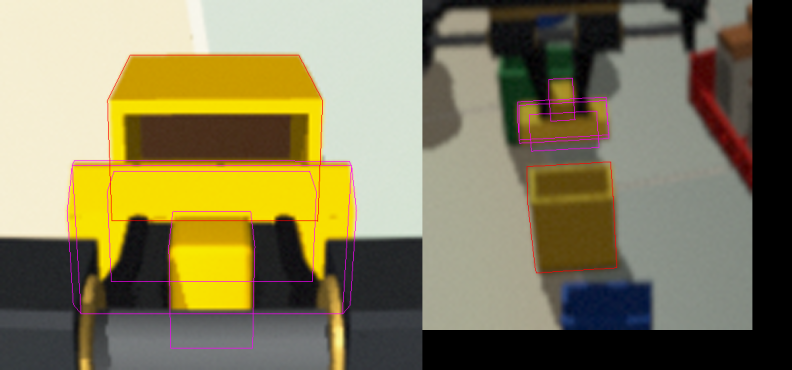

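Call:
arm_command(commands=[[0,[0,0.001,0.02],[0,0,0]],[0,[0,0.001,0.035],[0,0,0]],[0,[0,0.001,0.042],[0,0,0]],[0,[0,0.001,0.046],[0,0,0]],[0,[0,0.001,0.049],[0,0,0]],[0,[0,0.001,0.051],[0,0,0]],[0,[0,0.001,0.053],[0,0,0]],[0,[0,0.001,0.054],[0,0,0]],[0,[0,0.001,0.054],[0,0,0]],[0,[0,0.001,0.054],[0,0,0]]])

```text
time: 7.07
ee_pos: [0.432, 0.1094, 0.1655]
eef_rot: [0.76, 0.65, 0.0, 0.0]
ft_force: [0.1, 1.0, 0.4]
width: 0.0157
```

```bash
python3 -c "
from h import *
s,c=snap('side','s3.png'); s,c2=snap('wrist','w4.png')
go(.4318,.1095,.1647,-.155)
it=[(CAN,(.4318,.1095,-.155),0,(0,0,255))]
a=overlay('w4',it,[200,160,360,300],4,'a.png'); b=overlay('s3',it,[190,130,290,230],5,'b.png')
o=np.zeros((560,1200,3),np.uint8); o[:a.shape[0],:640]=a;o[:500,640:1140]=b; cv2.imwrite('pics/ov2.png',cv2.resize(o,None,fx=.66,fy=.66,interpolation=cv2.INTER_AREA))"
```

```text
t7.17 pos [0.432  0.1094 0.1655] yaw -0.1550 w 0.0158 F [ 0.1 -0.2 -1.3]
shift [ 0.     -0.0002  0.0008] turn [ 0.0004 -0.0002 -0.    ] rows 0.0 0.0
```

View pics/ov2.png

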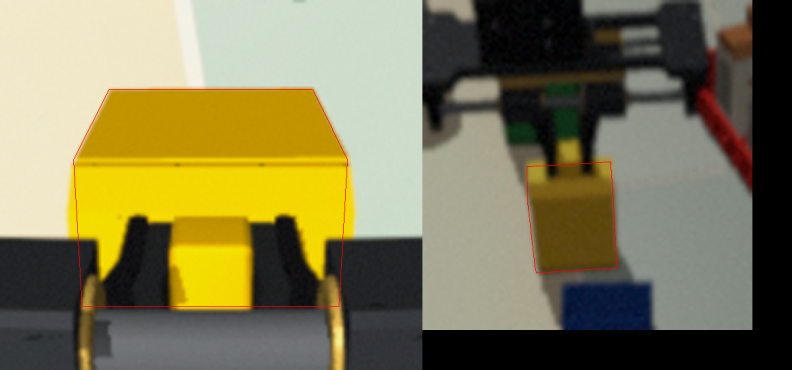

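Call:
arm_command(commands=[[10,[0,0,0.001],[0,0,0]],[20,[0,0,0.001],[0,0,0]],[30,[0,0,0.0],[0,0,0]],[40,[0,0,0.0],[0,0,0]],[40,[0,0,0],[0,0,0]],[40,[0,0,-0.02],[0,0,0]],[40,[0,0,-0.06],[0,0,0]],[40,[0,0,-0.1],[0,0,0]],[60,[0,0,-0.12],[0,0,0]],[60,[0,0,-0.12],[0,0,0]]])

```text
time: 8.0
ee_pos: [0.4336, 0.1101, 0.2903]
eef_rot: [0.76, 0.65, 0.004, 0.002]
ft_force: [0.2, -0.2, 0.6]
width: 0.0415
```

```bash
python3 -c "
from h import *
go(.6018,-.2094,.2,-.3608)"
```

```text
t8.00 pos [0.4336 0.1101 0.2903] yaw -0.1550 w 0.0415 F [ 0.2 -0.2  0.6]
shift [-0.2899  0.2148  0.091 ] turn [ 0.007  -0.0038  0.2058] rows 8.9 1.6
```

Call:
arm_command(commands=[[80,[-0.03,0.022,0],[0,0,0.05]],[80,[-0.06,0.045,0],[0,0,0.1]],[80,[-0.09,0.067,0],[0,0,0.15]],[80,[-0.12,0.09,0],[0,0,0.206]],[80,[-0.15,0.112,0],[0,0,0.206]],[80,[-0.18,0.135,0.0],[0,0,0.206]],[80,[-0.21,0.157,0.02],[0,0,0.206]],[80,[-0.24,0.18,0.03],[0,0,0.206]],[80,[-0.265,0.198,0.04],[0,0,0.206]],[80,[-0.285,0.213,0.05],[0,0,0.206]]])

```text
time: 8.83
ee_pos: [0.5985, -0.208, 0.2336]
eef_rot: [0.823, 0.568, -0.001, -0.0]
ft_force: [0.2, 1.0, 0.4]
width: 0.0694
```

Call:
arm_command(commands=[[80,[-0.003,0.002,0],[0,0,0]],[80,[-0.003,0.002,0],[0,0,0]],[80,[-0.003,0.002,0],[0,0,0]],[80,[-0.003,0.002,0],[0,0,0]],[80,[-0.003,0.002,0],[0,0,0]],[80,[-0.003,0.002,0],[0,0,0]],[80,[-0.003,0.002,0],[0,0,0]],[80,[-0.003,0.002,0],[0,0,0]],[80,[-0.003,0.002,0],[0,0,0]],[80,[-0.003,0.002,0],[0,0,0]]])

```text
time: 9.67
ee_pos: [0.5991, -0.2085, 0.2353]
eef_rot: [0.823, 0.569, 0.0, 0.0]
ft_force: [0.3, -0.5, -0.0]
width: 0.0696
```

```bash
python3 -c "
from h import *
s,c=snap('side','s4.png'); s,c=snap('wrist','w5.png')
go(.6018,-.2094,.098,-.3608)
it=[(COVER,(.6018,-.2094,-.3608),0,(255,0,255)),(COVER,(.53,-.3646,-.0176),0,(0,0,255))]
a=overlay('w5',it,[180,160,380,300],3,'a.png'); b=overlay('s4',it,[270,250,470,420],3,'b.png')
o=np.zeros((520,1200,3),np.uint8); o[:a.shape[0],:600]=a;o[:510,600:]=b; cv2.imwrite('pics/ov3.png',cv2.resize(o,None,fx=.66,fy=.66,interpolation=cv2.INTER_AREA))"
```

```text
t9.77 pos [ 0.5991 -0.2086  0.2353] yaw -0.3610 w 0.0697 F [-0.3  0.4  0. ]
shift [0.0002 0.0028 0.1373] turn [ 0.0001 -0.     -0.0002] rows 3.3 0.0
```

View pics/ov3.png

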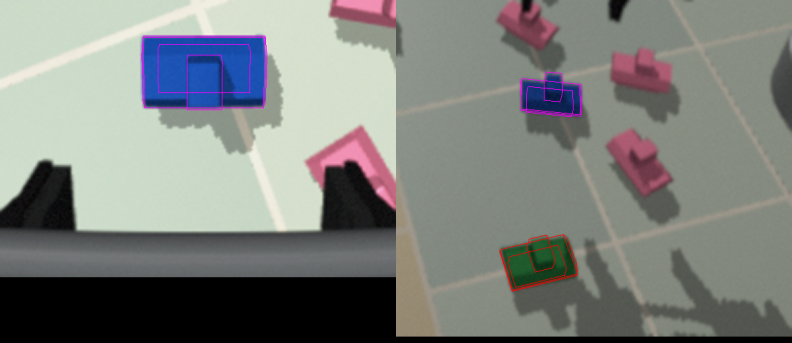

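Call:
arm_command(commands=[[45,[0,0.003,0.03],[0,0,0]],[45,[0,0.003,0.06],[0,0,0]],[45,[0,0.003,0.09],[0,0,0]],[45,[0,0.003,0.115],[0,0,0]],[45,[0,0.003,0.13],[0,0,0]],[45,[0,0.003,0.1365],[0,0,0]],[45,[0,0.003,0.1365],[0,0,0]],[0,[0,0.003,0.1365],[0,0,0]],[0,[0,0.003,0.1365],[0,0,0]],[0,[0,0.003,0.1365],[0,0,0]]])

```text
time: 10.6
ee_pos: [0.6024, -0.2098, 0.0996]
eef_rot: [0.823, 0.569, 0.0, 0.001]
ft_force: [0.2, 0.2, -0.6]
width: 0.0264
```

```bash
python3 -c "
from h import *
go(.6018,-.2094,.0985,-.3608)"
```

```text
t10.60 pos [ 0.6024 -0.2098  0.0996] yaw -0.3611 w 0.0264 F [ 0.2  0.2 -0.6]
shift [ 0.0001 -0.0007  0.0011] turn [ 0.0014 -0.0002 -0.0003] rows 0.0 0.0
```

Call:
arm_command(commands=[[0,[0,0,0],[0,0,0]],[0,[0,0,0],[0,0,0]],[0,[0,0,0],[0,0,0]],[0,[0,0,0],[0,0,0]],[0,[0,0,0],[0,0,0]],[0,[0,0,-0.02],[0,0,0]],[0,[0,0,-0.05],[0,0,0]],[0,[0,0,-0.09],[0,0,0]],[0,[0,0,-0.12],[0,0,0]],[0,[0,0,-0.12],[0,0,0]]])

```text
time: 11.43
ee_pos: [0.6044, -0.2105, 0.2259]
eef_rot: [0.823, 0.569, 0.003, 0.004]
ft_force: [0.5, 0.4, -0.5]
width: 0.0158
```

```bash
python3 -c "
from h import *
go(.4330,-.0082,.2185,-.1506)"
```

```text
t11.43 pos [ 0.6044 -0.2105  0.2259] yaw -0.3612 w 0.0158 F [ 0.5  0.4 -0.5]
shift [ 0.1286 -0.2319  0.0052] turn [ 1.000e-02  1.000e-04 -2.106e-01] rows 6.4 1.7
```

Call:
arm_command(commands=[[0,[0.018,-0.033,0],[0,0,-0.1]],[0,[0.037,-0.066,0],[0,0,-0.2]],[0,[0.055,-0.098,0],[0,0,-0.21]],[0,[0.074,-0.131,0],[0,0,-0.21]],[0,[0.092,-0.163,0],[0,0,-0.21]],[0,[0.11,-0.195,0],[0,0,-0.21]],[0,[0.121,-0.215,0],[0,0,-0.21]],[0,[0.127,-0.226,0],[0,0,-0.21]],[0,[0.1287,-0.2292,0],[0,0,-0.21]],[0,[0.1287,-0.2292,0],[0,0,-0.21]]])

```text
time: 12.27
ee_pos: [0.4331, -0.0084, 0.2189]
eef_rot: [0.758, 0.652, 0.0, 0.0]
ft_force: [0.4, -1.4, 0.0]
width: 0.0158
```

Call:
arm_command(commands=[[0,[0,0,0],[0,0,0]],[0,[0,0,0],[0,0,0]],[0,[0,0,0],[0,0,0]],[0,[0,0,0],[0,0,0]],[0,[0,0,0],[0,0,0]],[0,[0,0,0],[0,0,0]],[0,[0,0,0],[0,0,0]],[0,[0,0,0],[0,0,0]],[0,[0,0,0],[0,0,0]],[0,[0,0,0],[0,0,0]]])

```text
time: 13.1
ee_pos: [0.433, -0.0083, 0.2188]
eef_rot: [0.758, 0.652, 0.0, 0.0]
ft_force: [0.5, 0.4, -0.2]
width: 0.016
```

```bash
cat >> h.py <<'E'
def two(it,w,s_,rw,rs,out):
    a=overlay(w,it,rw,4,'a.png'); b=overlay(s_,it,rs,5,'b.png')
    H=max(a.shape[0],b.shape[0]); o=np.zeros((H,a.shape[1]+b.shape[1],3),np.uint8); o[:a.shape[0],:a.shape[1]]=a;o[:b.shape[0],a.shape[1]:]=b
    cv2.imwrite('pics/'+out,cv2.resize(o,None,fx=.66,fy=.66,interpolation=cv2.INTER_AREA))
E
python3 -c "
from h import *
s,c=snap('side','s5.png'); s,c=snap('wrist','w6.png')
go(.4330,-.0082,.1655,-.1506)
it=[(CAN,(.4330,-.0082,-.1506),0,(0,0,255)),(COVER,(*s['ee_pos'][:2],-.1506),s['ee_pos'][2]-.0987,(255,0,255))]
two(it,'w6','s5',[200,160,360,300],[195,165,295,265],'ov4.png')"
```

```text
t13.20 pos [ 0.433  -0.0083  0.2188] yaw -0.1510 w 0.0161 F [ 0.  -0.1 -0.3]
shift [ 0.0001 -0.      0.0533] turn [ 0.0001 -0.     -0.0004] rows 1.3 0.0
```

View pics/ov4.png

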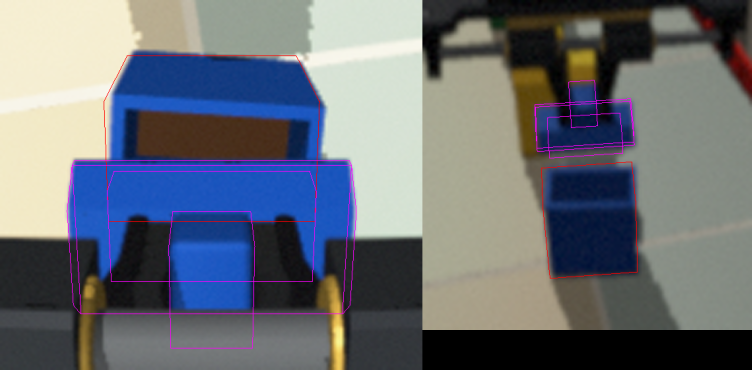

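```bash
cat >> h.py <<'E'
def fitroi(s,c,parts,mask,roi,p0,z0=0):
    m=mask[roi[1]:roi[3],roi[0]:roi[2]]; pts=np.argwhere(m)[:,::-1].astype(np.int32)
    mm=np.zeros_like(m); cv2.fillConvexPoly(mm,cv2.convexHull(pts),1); mm=mm.astype(float)
    cost=lambda p:np.abs(render(s,c,parts,p,z0,roi)-mm).sum()/mm.sum(); p=np.array(p0,float)
    for k in (1,.3,.1):
        sx=np.array([p]+[p+np.eye(3)[i]*k*np.array([.01,.01,.2]) for i in range(3)])
        r=minimize(cost,p,method='Nelder-Mead',options=dict(initial_simplex=sx,xatol=1e-5,fatol=1e-5)); p=r.x
    return p,r.fun
E
python3 -c "
from h import *
np.set_printoptions(precision=4,suppress=True)
s,c=load('w6'); m=rgbmask(c['pixels'],'blue')
p,f=fitroi(s,c,CAN,m,[225,165,340,218],(.433,-.0082,-.2)); print(p,f)
p2,f=fitroi(s,c,CAN,m,[225,165,340,218],(.433,-.0082,-.1)); print(p2,f)
s0,c0=load('wrist0'); m=rgbmask(c0['pixels'],'blue')
for y in(-.1,-.25): print(fitroi(s0,c0,CAN,m,[60,160,175,232],(.433,-.0082,y)))
two([(CAN,p,0,(0,0,255))],'w6','side0',[200,160,360,300],[195,165,295,265],'ov5.png')"
```

```text
[ 0.4339 -0.0088 -0.2149] 0.019413165266106442
[ 0.4339 -0.0088 -0.2135] 0.019205882352941177
(array([ 0.4328, -0.0086, -0.1788]), np.float64(0.045372053315708316))
(array([ 0.4332, -0.0085, -0.1798]), np.float64(0.04551525666446354))
```

View pics/ov5.png

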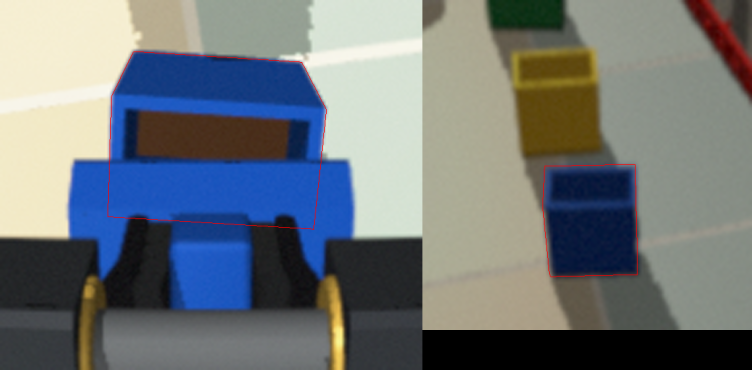

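Call:
arm_command(commands=[[0,[-0.0004,0.001,0.01],[0,0,0.063]],[0,[-0.0004,0.001,0.022],[0,0,0.063]],[0,[-0.0004,0.001,0.032],[0,0,0.063]],[0,[-0.0004,0.001,0.04],[0,0,0.063]],[0,[-0.0004,0.001,0.045],[0,0,0.063]],[0,[-0.0004,0.001,0.05],[0,0,0.063]],[0,[-0.0004,0.001,0.0525],[0,0,0.063]],[0,[-0.0004,0.001,0.0535],[0,0,0.063]],[0,[-0.0004,0.001,0.0535],[0,0,0.063]],[0,[-0.0004,0.001,0.0535],[0,0,0.063]]])

```text
time: 14.03
ee_pos: [0.4341, -0.0088, 0.1656]
eef_rot: [0.779, 0.628, 0.0, 0.0]
ft_force: [-0.4, 1.0, -0.1]
width: 0.0156
```

```bash
python3 -c "
from h import *
s,c=snap('side','s6.png'); s,c=snap('wrist','w7.png')
go(.4339,-.0088,.1655,-.214)
two([(lidded(),(.4339,-.0088,-.214),0,(0,0,255))],'w7','s6',[200,160,360,300],[195,165,295,265],'ov6.png')"
```

```text
t14.13 pos [ 0.4341 -0.0088  0.1655] yaw -0.2140 w 0.0158 F [-0.5 -0.  -0.6]
shift [-0.     -0.0002  0.    ] turn [ 0.0005 -0.0001  0.    ] rows 0.0 0.0
```

View pics/ov6.png

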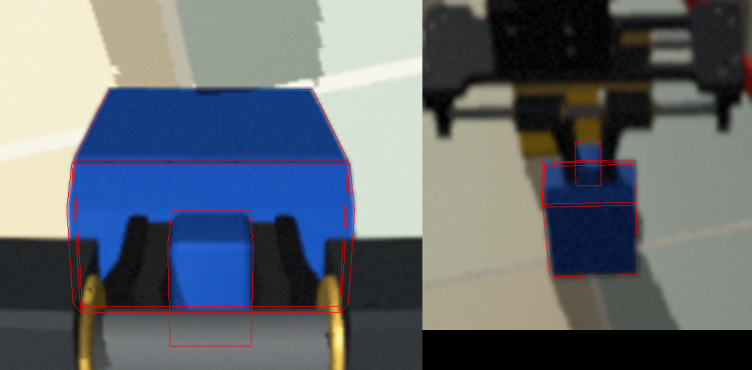

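Blue is seated, outlines coincide. Release and go up.

Call:
arm_command(commands=[[10,[0,0,0.001],[0,0,0]],[20,[0,0,0.001],[0,0,0]],[30,[0,0,0.0],[0,0,0]],[40,[0,0,0.0],[0,0,0]],[40,[0,0,0],[0,0,0]],[40,[0,0,-0.02],[0,0,0]],[40,[0,0,-0.06],[0,0,0]],[40,[0,0,-0.09],[0,0,0]],[60,[0,0,-0.1],[0,0,0]],[60,[0,0,-0.1],[0,0,0]]])

```text
time: 14.97
ee_pos: [0.4352, -0.0088, 0.268]
eef_rot: [0.779, 0.628, 0.002, 0.002]
ft_force: [-0.0, 0.4, -0.1]
width: 0.0415
```

```bash
python3 -c "
from h import *
go(.530,-.3646,.2353,-.0176)"
```

```text
t14.97 pos [ 0.4352 -0.0088  0.268 ] yaw -0.2140 w 0.0415 F [-0.   0.4 -0.1]
shift [-0.3276  0.1681  0.0332] turn [ 0.0052 -0.0006 -0.1964] rows 8.9 1.6
```

Call:
arm_command(commands=[[60,[-0.035,0.018,0],[0,0,-0.1]],[60,[-0.07,0.036,0],[0,0,-0.197]],[60,[-0.105,0.054,0],[0,0,-0.197]],[60,[-0.14,0.072,0],[0,0,-0.197]],[60,[-0.175,0.09,0],[0,0,-0.197]],[60,[-0.21,0.108,0.01],[0,0,-0.197]],[60,[-0.245,0.127,0.02],[0,0,-0.197]],[60,[-0.28,0.145,0.03],[0,0,-0.197]],[60,[-0.31,0.16,0.03],[0,0,-0.197]],[60,[-0.327,0.169,0.03],[0,0,-0.197]]])

```text
time: 15.8
ee_pos: [0.5282, -0.3681, 0.232]
eef_rot: [0.714, 0.7, -0.001, -0.001]
ft_force: [0.5, 0.4, 0.2]
width: 0.0524
```

Call:
arm_command(commands=[[45,[0,0,0],[0,0,0]],[45,[0,0,0],[0,0,0]],[45,[0,0,0],[0,0,0]],[45,[0,0,0],[0,0,0]],[45,[0,0,0],[0,0,0]],[45,[0,0,0],[0,0,0]],[45,[0,0,0],[0,0,0]],[45,[0,0,0],[0,0,0]],[45,[0,0,0],[0,0,0]],[45,[0,0,0],[0,0,0]]])

```text
time: 16.63
ee_pos: [0.5296, -0.3642, 0.2353]
eef_rot: [0.713, 0.701, 0.0, 0.0]
ft_force: [0.2, 0.3, 1.0]
width: 0.0391
```

```bash
python3 -c "
from h import *
s,c=snap('side','s7.png'); s,c=snap('wrist','w8.png')
go(.530,-.3646,.0985,-.0176)
print(fitroi(s,c,COVER,rgbmask(c['pixels'],'green'),[200,150,360,248],(.53,-.3646,-.0176)))
two([(COVER,(.530,-.3646,-.0176),0,(0,0,255))],'w8','s7',[200,160,360,300],[295,315,395,415],'ov7.png')"
```

```text
t16.73 pos [ 0.5296 -0.3643  0.2353] yaw -0.0170 w 0.0396 F [-0.8 -0.4 -0.4]
shift [-0.0003  0.0004  0.1368] turn [ 0.0001 -0.      0.0006] rows 3.3 0.0
(array([ 0.53014075, -0.36449519, -0.04174932]), np.float64(0.06047022512708788))
```

View pics/ov7.png

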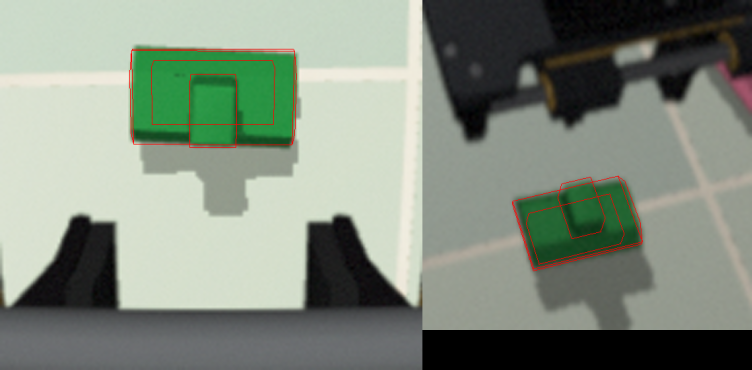

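Call:
arm_command(commands=[[45,[0,0.0005,0.03],[0,0,0.025]],[45,[0,0.0005,0.06],[0,0,0.025]],[45,[0,0.0005,0.09],[0,0,0.025]],[45,[0,0.0005,0.115],[0,0,0.025]],[45,[0,0.0005,0.13],[0,0,0.025]],[45,[0,0.0005,0.1365],[0,0,0.025]],[45,[0,0.0005,0.1365],[0,0,0.025]],[0,[0,0.0005,0.1365],[0,0,0.025]],[0,[0,0.0005,0.1365],[0,0,0.025]],[0,[0,0.0005,0.1365],[0,0,0.025]]])

```text
time: 17.57
ee_pos: [0.5305, -0.3645, 0.0996]
eef_rot: [0.722, 0.692, 0.0, 0.001]
ft_force: [0.5, -0.7, 0.5]
width: 0.0266
```

Call:
arm_command(commands=[[0,[0,0,0],[0,0,0]],[0,[0,0,0],[0,0,0]],[0,[0,0,0],[0,0,0]],[0,[0,0,0],[0,0,0]],[0,[0,0,0],[0,0,0]],[0,[0,0,-0.02],[0,0,0]],[0,[0,0,-0.05],[0,0,0]],[0,[0,0,-0.09],[0,0,0]],[0,[0,0,-0.12],[0,0,0]],[0,[0,0,-0.15],[0,0,0]]])

```text
time: 18.4
ee_pos: [0.53, -0.3642, 0.2505]
eef_rot: [0.722, 0.692, 0.0, 0.0]
ft_force: [0.3, -0.7, -1.4]
width: 0.0156
```

```bash
python3 -c "
from h import *
go(.4323,.2536,.2485,-.3137)"
```

```text
t18.40 pos [ 0.53   -0.3642  0.2505] yaw -0.0421 w 0.0156 F [ 0.3 -0.7 -1.4]
shift [ 0.6132 -0.1236  0.0018] turn [4.000e-04 1.000e-04 2.716e-01] rows 15.0 2.2
```

Call:
arm_command(commands=[[0,[0.033,-0.007,0],[0,0,0]],[0,[0.066,-0.013,0],[0,0,0.06]],[0,[0.1,-0.02,0],[0,0,0.12]],[0,[0.133,-0.027,0],[0,0,0.18]],[0,[0.166,-0.034,0],[0,0,0.24]],[0,[0.2,-0.04,0],[0,0,0.271]],[0,[0.233,-0.047,0],[0,0,0.271]],[0,[0.266,-0.054,0],[0,0,0.271]],[0,[0.3,-0.06,0],[0,0,0.271]],[0,[0.333,-0.067,0],[0,0,0.271]]])

```text
time: 19.23
ee_pos: [0.4765, -0.0271, 0.2487]
eef_rot: [0.809, 0.588, 0.0, 0.0]
ft_force: [0.0, 0.9, -0.5]
width: 0.0161
```

```bash
python3 -c "
from h import *
go(.4323,.2536,.2485,-.3137)"
```

```text
t19.23 pos [ 0.4765 -0.0271  0.2487] yaw -0.3129 w 0.0161 F [ 0.   0.9 -0.5]
shift [ 2.535e-01 -1.285e-01  2.000e-04] turn [0.0002 0.     0.0008] rows 6.8 0.0
```

Call:
arm_command(commands=[[0,[0.033,-0.017,0],[0,0,0]],[0,[0.066,-0.033,0],[0,0,0]],[0,[0.1,-0.05,0],[0,0,0]],[0,[0.133,-0.067,0],[0,0,0]],[0,[0.166,-0.084,0],[0,0,0]],[0,[0.2,-0.1,0],[0,0,0]],[0,[0.225,-0.114,0],[0,0,0]],[0,[0.245,-0.124,0],[0,0,0]],[0,[0.2545,-0.1285,0],[0,0,0]],[0,[0.2545,-0.1285,0],[0,0,0]]])

```text
time: 20.07
ee_pos: [0.4325, 0.2549, 0.2485]
eef_rot: [0.808, 0.59, -0.0, -0.0]
ft_force: [-0.9, -0.8, -0.7]
width: 0.0157
```

Call:
arm_command(commands=[[0,[0,0,0],[0,0,0]],[0,[0,0,0],[0,0,0]],[0,[0,0,0],[0,0,0]],[0,[0,0,0],[0,0,0]],[0,[0,0,0],[0,0,0]],[0,[0,0,0],[0,0,0]],[0,[0,0,0],[0,0,0]],[0,[0,0,0],[0,0,0]],[0,[0,0,0],[0,0,0]],[0,[0,0,0],[0,0,0]]])

```text
time: 20.9
ee_pos: [0.4333, 0.2529, 0.2488]
eef_rot: [0.809, 0.588, 0.0, 0.0]
ft_force: [-0.9, 0.3, -0.7]
width: 0.0161
```

```bash
python3 -c "
from h import *
np.set_printoptions(precision=4,suppress=True)
s,c=snap('side','s8.png'); s,c=snap('wrist','w9.png')
go(.4323,.2536,.1655,-.3137)
m=rgbmask(c['pixels'],'green')
for y in(-.2,-.4): 
  p,f=fitroi(s,c,CAN,m,[215,150,345,217],(.4323,.2536,y)); print(p,f)
two([(CAN,p,0,(0,0,255)),(COVER,(*s['ee_pos'][:2],-.3137),s['ee_pos'][2]-.0987,(255,0,255))],'w9','s8',[200,160,360,300],[175,95,275,195],'ov8.png')"
```

```text
t21.00 pos [0.4333 0.253  0.2488] yaw -0.3129 w 0.0158 F [-1.   0.1 -1. ]
shift [ 0.0003 -0.0011  0.0833] turn [ 0.0001 -0.      0.0008] rows 2.0 0.0
[ 0.432   0.2529 -0.2698] 0.02647928891116262
[ 0.4321  0.2529 -0.2672] 0.0264973863169691
```

View pics/ov8.png

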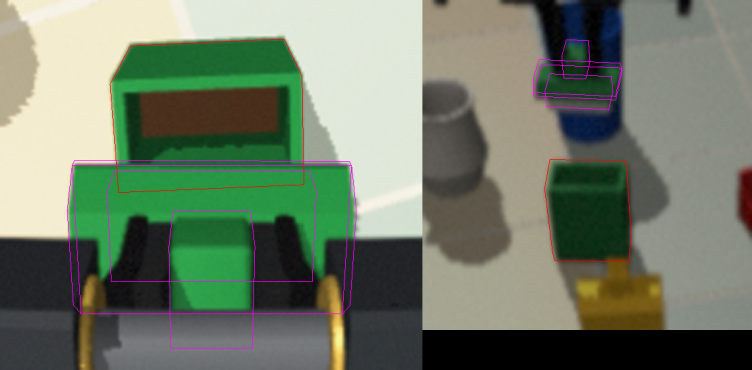

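Call:
arm_command(commands=[[0,[-0.0005,-0.0012,0.02],[0,0,-0.045]],[0,[-0.0005,-0.0012,0.04],[0,0,-0.045]],[0,[-0.0005,-0.0012,0.055],[0,0,-0.045]],[0,[-0.0005,-0.0012,0.066],[0,0,-0.045]],[0,[-0.0005,-0.0012,0.072],[0,0,-0.045]],[0,[-0.0005,-0.0012,0.077],[0,0,-0.045]],[0,[-0.0005,-0.0012,0.081],[0,0,-0.045]],[0,[-0.0005,-0.0012,0.0835],[0,0,-0.045]],[0,[-0.0005,-0.0012,0.0835],[0,0,-0.045]],[0,[-0.0005,-0.0012,0.0835],[0,0,-0.045]]])

```text
time: 21.83
ee_pos: [0.4322, 0.253, 0.1657]
eef_rot: [0.795, 0.606, 0.0, 0.0]
ft_force: [-0.2, -0.9, 0.1]
width: 0.0158
```

```bash
python3 -c "
from h import *
s,c=snap('side','s9.png'); s,c=snap('wrist','w10.png')
go(.4321,.2529,.1655,-.268)
two([(lidded(),(.4321,.2529,-.268),0,(0,0,255))],'w10','s9',[200,160,360,300],[175,95,275,195],'ov9.png')"
```

```text
t21.93 pos [0.4322 0.253  0.1657] yaw -0.2680 w 0.0158 F [-0.3 -0.3 -0.5]
shift [-0.0001 -0.      0.0002] turn [ 0.0006 -0.0005 -0.    ] rows 0.0 0.0
```

View pics/ov9.png

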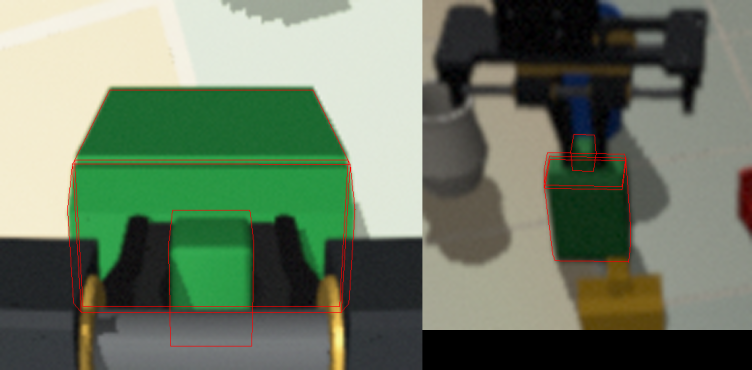

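Call:
arm_command(commands=[[10,[0,0,0.001],[0,0,0]],[20,[0,0,0.001],[0,0,0]],[30,[0,0,0.0],[0,0,0]],[40,[0,0,0.0],[0,0,0]],[40,[0,0,0],[0,0,0]],[40,[0,0,-0.02],[0,0,0]],[40,[0,0,-0.06],[0,0,0]],[60,[0,0,-0.1],[0,0,0]],[90,[0,0,-0.12],[0,0,0]],[100,[0,0,-0.12],[0,0,0]]])

```text
time: 22.77
ee_pos: [0.4334, 0.254, 0.2905]
eef_rot: [0.795, 0.606, 0.004, 0.001]
ft_force: [0.4, -0.4, -0.0]
width: 0.0473
```

```bash
python3 -c "
from h import *
go(.606,.2304,.24,.178)"
```

```text
t22.77 pos [0.4334 0.254  0.2905] yaw -0.2680 w 0.0473 F [ 0.4 -0.4 -0. ]
shift [0.0227 0.1724 0.0516] turn [ 0.0069 -0.0041 -0.446 ] rows 4.3 3.6
```

Call:
arm_command(commands=[[100,[0.004,0.03,0],[0,0,-0.1]],[100,[0.008,0.06,0],[0,0,-0.2]],[100,[0.012,0.09,0.01],[0,0,-0.3]],[100,[0.016,0.12,0.02],[0,0,-0.4]],[100,[0.02,0.15,0.035],[0,0,-0.446]],[100,[0.0242,0.1736,0.045],[0,0,-0.446]],[100,[0.0242,0.1736,0.045],[0,0,-0.446]],[100,[0.0242,0.1736,0.045],[0,0,-0.446]],[100,[0.0242,0.1736,0.045],[0,0,-0.446]],[100,[0.0242,0.1736,0.045],[0,0,-0.446]]])

```text
time: 23.6
ee_pos: [0.6051, 0.231, 0.2409]
eef_rot: [0.641, 0.768, 0.0, 0.0]
ft_force: [-0.3, 0.7, 0.1]
width: 0.0867
```

```bash
python3 -c "
from h import *
np.set_printoptions(precision=4,suppress=True)
s,c=snap('side','s10.png'); s,c=snap('wrist','w11.png')
go(.606,.2304,.123,.178)
it=[(CAN+[q+[0,0,.066] for q in COVER[1:]],p,.006,(0,0,255)) for p in [(.6379,.0396,.17),(.6272,.1044,.178),(.6157,.1672,.18),(.606,.2304,.18)]]
two(it,'w11','s10',[200,130,360,270],[260,115,360,215],'ov10.png')
o,d=c,0
cv2.imwrite('pics/x.png',s and c['pixels'][:,:,::-1])"
```

```text
t23.70 pos [0.6052 0.2308 0.2412] yaw 0.1790 w 0.0871 F [0.6 0.5 0. ]
shift [-0.0006  0.0005  0.1182] turn [ 0.0013 -0.0003  0.001 ] rows 2.8 0.0
```

View pics/ov10.png

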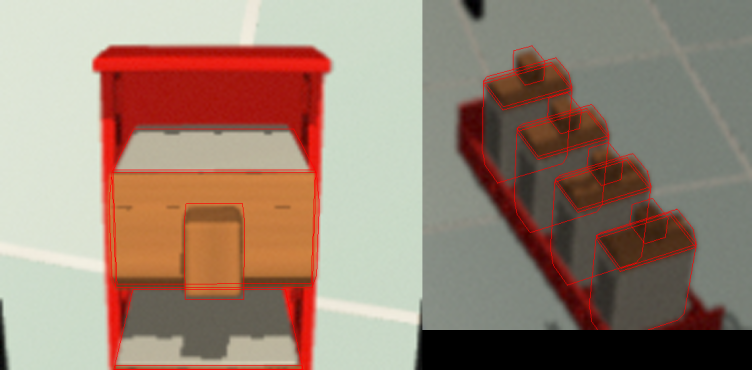

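View pics/w11.png

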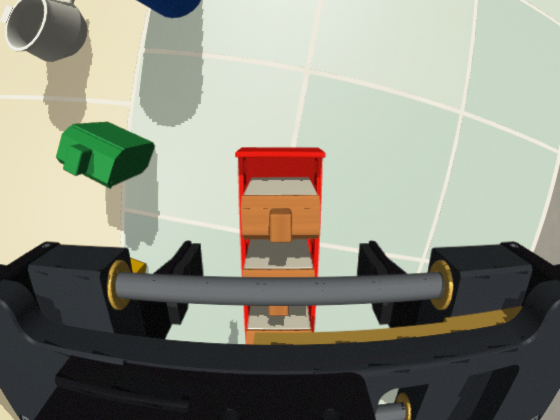

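Call:
arm_command(commands=[[100,[0,0.0005,0.03],[0,0,0]],[100,[0,0.0005,0.06],[0,0,0]],[100,[0,0.0005,0.09],[0,0,0]],[100,[0,0.0005,0.11],[0,0,0]],[100,[0,0.0005,0.117],[0,0,0]],[100,[0,0.0005,0.117],[0,0,0]],[100,[0,0.0005,0.117],[0,0,0]],[0,[0,0.0005,0.117],[0,0,0]],[0,[0,0.0005,0.117],[0,0,0]],[0,[0,0.0005,0.117],[0,0,0]]], squeeze=8)

```text
time: 24.53
ee_pos: [0.6069, 0.2305, 0.1247]
eef_rot: [0.641, 0.767, 0.001, 0.001]
ft_force: [-0.5, -0.8, 0.3]
width: 0.0742
```

Call:
arm_command(commands=[[0,[0,0,0],[0,0,0]],[0,[0,0,0],[0,0,0]],[0,[0,0,0],[0,0,0]],[0,[0,0,0],[0,0,0]],[0,[0,0,0],[0,0,0]],[0,[0,0,0],[0,0,0]],[0,[0,0,0],[0,0,0]],[0,[0,0,0],[0,0,0]],[0,[0,0,0],[0,0,0]],[0,[0,0,0],[0,0,0]]])

```text
time: 25.37
ee_pos: [0.6064, 0.2304, 0.1237]
eef_rot: [0.641, 0.767, 0.0, 0.0]
ft_force: [-1.1, -0.3, 6.0]
width: 0.0601
```

```bash
python3 -c "
from h import *
go(.606,.2304,.123,.178)"
```

```text
t25.37 pos [0.6064 0.2304 0.1237] yaw 0.1780 w 0.0601 F [-1.1 -0.3  6. ]
shift [ 0.0001 -0.0004  0.0007] turn [ 0.0006 -0.0001 -0.    ] rows 0.0 0.0
```

Call:
arm_command(commands=[[0,[-0.008,0,0],[0,0,0]],[0,[-0.018,0,0],[0,0,0]],[0,[-0.029,0,0],[0,0,0]],[0,[-0.04,0,0],[0,0,0]],[0,[-0.051,0,0],[0,0,0]],[0,[-0.062,0,0],[0,0,0]],[0,[-0.073,0,0],[0,0,0]],[0,[-0.084,0,0],[0,0,0]],[0,[-0.092,0,0],[0,0,0]],[0,[-0.095,0,0],[0,0,0]]], squeeze=15)

```text
time: 26.2
ee_pos: [0.6239, 0.1343, 0.1236]
eef_rot: [0.642, 0.766, 0.0, 0.001]
ft_force: [-0.4, 1.3, 5.9]
width: 0.0598
```

```bash
python3 -c "
from h import *
s,c=snap('side','s11.png'); s,c=snap('wrist','w12.png')
go(.606,.2304,.123,.178)
two([],'w12','s11',[200,130,360,270],[260,115,360,215],'ov11.png')"
```

```text
t26.30 pos [0.6238 0.1344 0.1236] yaw 0.1758 w 0.0600 F [ 1.  -1.3  5. ]
shift [ 0.0976 -0.0008  0.0005] turn [ 0.0009  0.0011 -0.0022] rows 2.3 0.0
```

View pics/ov11.png

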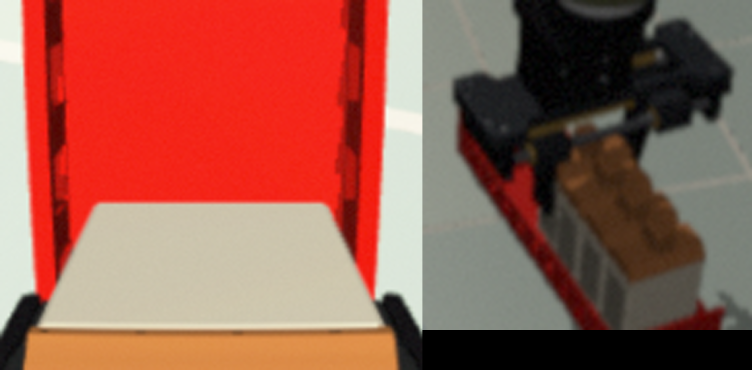

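Worked well: three pushed ahead together, no tilting. Another 12 mm gently.

Call:
arm_command(commands=[[0,[-0.002,0,0],[0,0,0]],[0,[-0.004,0,0],[0,0,0]],[0,[-0.006,0,0],[0,0,0]],[0,[-0.008,0,0],[0,0,0]],[0,[-0.009,0,0],[0,0,0]],[0,[-0.01,0,0],[0,0,0]],[0,[-0.011,0,0],[0,0,0]],[0,[-0.011,0,0],[0,0,0]],[0,[-0.011,0,0],[0,0,0]],[0,[-0.011,0,0],[0,0,0]]])

```text
time: 27.13
ee_pos: [0.6254, 0.1254, 0.1236]
eef_rot: [0.642, 0.767, 0.0, 0.0]
ft_force: [0.0, 1.8, 5.9]
width: 0.0603
```

```bash
python3 -c "
from h import *
s,c=snap('side','s12.png'); 
go(.606,.2304,.123,.178)"
```

```text
t27.18 pos [0.6254 0.1254 0.1236] yaw 0.1776 w 0.0599 F [-0.4  1.5  4.7]
shift [ 0.1068 -0.0005  0.0006] turn [ 0.0009 -0.0001 -0.0004] rows 2.6 0.0
```

Call:
arm_command(commands=[[50,[0,0,0],[0,0,0]],[90,[0,0,0],[0,0,0]],[100,[0,0,0],[0,0,0]],[100,[0,0,0],[0,0,0]],[100,[0,0,0],[0,0,0]],[100,[0,0,-0.03],[0,0,0]],[100,[0,0,-0.07],[0,0,0]],[100,[0,0,-0.11],[0,0,0]],[100,[0,0,-0.14],[0,0,0]],[100,[0,0,-0.15],[0,0,0]]])

```text
time: 28.02
ee_pos: [0.6264, 0.1262, 0.279]
eef_rot: [0.642, 0.767, 0.003, 0.002]
ft_force: [-0.1, 0.0, 0.5]
width: 0.087
```

```bash
python3 -c "
from h import *
s,c=snap('wrist','w13.png'); 
go(.4321,.2529,.24,-.268)"
```

```text
t28.07 pos [0.6264 0.1262 0.2786] yaw 0.1777 w 0.0870 F [0.2 0.4 1.4]
shift [ 0.159  -0.1692  0.0374] turn [ 0.0069 -0.0018  0.4457] rows 5.6 3.6
```

View pics/w13.png

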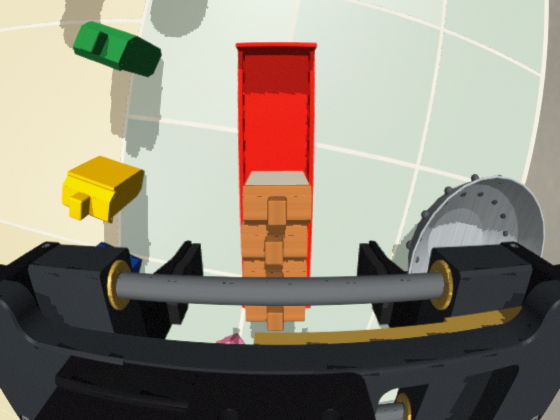

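Call:
arm_command(commands=[[100,[0.02,-0.021,0],[0,0,0.1]],[100,[0.045,-0.047,0],[0,0,0.2]],[100,[0.07,-0.073,0],[0,0,0.3]],[100,[0.095,-0.1,0.01],[0,0,0.4]],[100,[0.12,-0.126,0.02],[0,0,0.446]],[100,[0.14,-0.147,0.03],[0,0,0.446]],[100,[0.155,-0.162,0.04],[0,0,0.446]],[100,[0.1597,-0.1676,0.05],[0,0,0.446]],[100,[0.1597,-0.1676,0.054],[0,0,0.446]],[100,[0.1597,-0.1676,0.054],[0,0,0.446]]])

```text
time: 28.9
ee_pos: [0.4319, 0.2524, 0.2177]
eef_rot: [0.795, 0.606, -0.001, 0.0]
ft_force: [0.5, 0.0, 0.2]
width: 0.0872
```

```bash
python3 -c "
from h import *
s,c=snap('side','s13.png'); s,c=snap('wrist','w14.png')
go(.4321,.2529,.119,-.268)
two([(lidded(),(.4321,.2529,-.268),0,(0,0,255))],'w14','s13',[200,160,360,300],[175,95,275,195],'ov13.png')"
```

```text
t29.00 pos [0.433  0.2523 0.2191] yaw -0.2701 w 0.0868 F [ 0.8 -0.3  1.1]
shift [ 0.0003 -0.001   0.1001] turn [-0.      0.0004 -0.0021] rows 2.4 0.0
```

View pics/ov13.png

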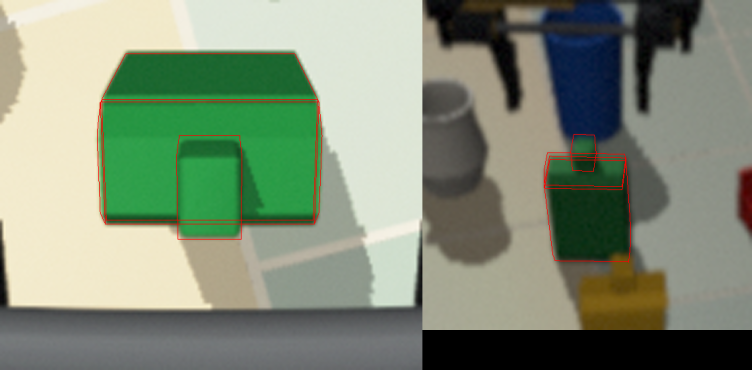

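Call:
arm_command(commands=[[100,[0,-0.0008,0.03],[0,0,-0.002]],[100,[0,-0.0008,0.06],[0,0,-0.002]],[100,[0,-0.0008,0.085],[0,0,-0.002]],[100,[0,-0.0008,0.096],[0,0,-0.002]],[100,[0,-0.0008,0.1],[0,0,-0.002]],[100,[0,-0.0008,0.1],[0,0,-0.002]],[100,[0,-0.0008,0.1],[0,0,-0.002]],[0,[0,-0.0008,0.1],[0,0,-0.002]],[0,[0,-0.0008,0.1],[0,0,-0.002]],[0,[0,-0.0008,0.1],[0,0,-0.002]]], squeeze=10)

```text
time: 29.83
ee_pos: [0.4315, 0.2539, 0.1202]
eef_rot: [0.795, 0.607, 0.001, 0.0]
ft_force: [-1.6, 0.1, -0.0]
width: 0.0744
```

Call:
arm_command(commands=[[0,[0,0,0],[0,0,0]],[0,[0,0,0],[0,0,0]],[0,[0,0,0],[0,0,0]],[0,[0,0,0],[0,0,0]],[0,[0,0,-0.01],[0,0,0]],[0,[0,0,-0.025],[0,0,0]],[0,[0,0,-0.045],[0,0,0]],[0,[0,0,-0.065],[0,0,0]],[0,[0,0,-0.08],[0,0,0]],[0,[0,0,-0.08],[0,0,0]]], squeeze=30)

```text
time: 30.67
ee_pos: [0.432, 0.2544, 0.2025]
eef_rot: [0.795, 0.607, 0.002, 0.0]
ft_force: [0.6, 0.5, -2.6]
width: 0.0598
```

```bash
python3 -c "
from h import *
s,c=snap('side','s14.png'); s,c=snap('wrist','w15.png')
go(.6031,.2487,.205,.178)
two([],'w15','s14',[200,160,360,300],[175,55,275,155],'ov14.png')"
```

```text
t30.77 pos [0.4309 0.2536 0.1992] yaw -0.2660 w 0.0599 F [-0.5 -0.5 -3.8]
shift [ 0.0406  0.1674 -0.0057] turn [ 4.00e-04 -0.00e+00 -4.44e-01] rows 4.1 3.6
```

View pics/ov14.png

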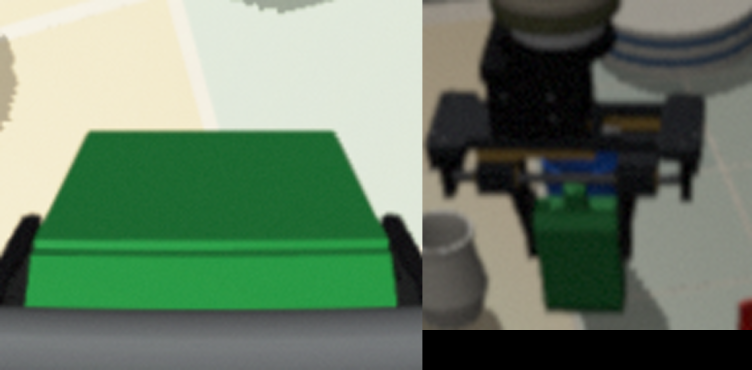

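Call:
arm_command(commands=[[0,[0.006,0.024,0],[0,0,-0.1]],[0,[0.012,0.05,0],[0,0,-0.2]],[0,[0.018,0.075,0],[0,0,-0.3]],[0,[0.024,0.1,0],[0,0,-0.4]],[0,[0.03,0.125,0],[0,0,-0.444]],[0,[0.036,0.148,0],[0,0,-0.444]],[0,[0.0395,0.162,0],[0,0,-0.444]],[0,[0.0406,0.1674,0],[0,0,-0.444]],[0,[0.0406,0.1674,0],[0,0,-0.444]],[0,[0.0406,0.1674,0],[0,0,-0.444]]])

```text
time: 31.6
ee_pos: [0.6022, 0.249, 0.198]
eef_rot: [0.641, 0.767, -0.001, -0.001]
ft_force: [-0.8, -0.2, -3.0]
width: 0.0596
```

Call:
arm_command(commands=[[0,[0,0,0.01],[0,0,0]],[0,[0,0,0.015],[0,0,0]],[0,[0,0,0.015],[0,0,0]],[0,[0,0,0.015],[0,0,0]],[0,[0,0,0.015],[0,0,0]],[0,[0,0,0.015],[0,0,0]],[0,[0,0,0.015],[0,0,0]],[0,[0,0,0.015],[0,0,0]],[0,[0,0,0.015],[0,0,0]],[0,[0,0,0.015],[0,0,0]]])

```text
time: 32.43
ee_pos: [0.6032, 0.2489, 0.1844]
eef_rot: [0.641, 0.767, 0.0, 0.0]
ft_force: [0.1, -0.1, -2.8]
width: 0.06
```

```bash
python3 -c "
from h import *
s,c=snap('side','s15.png'); s,c=snap('wrist','w16.png')
go(.6031,.2487,.125,.178)
two([(lidded(),(.6031,.2487,.178),.006,(255,0,255))],'w16','s15',[200,130,360,270],[250,85,350,185],'ov15.png')"
```

```text
t32.53 pos [0.6033 0.2489 0.1843] yaw 0.1780 w 0.0599 F [ 0.   0.5 -2.5]
shift [-0.0001 -0.0002  0.0593] turn [ 0.0001 -0.      0.    ] rows 1.4 0.0
```

View pics/ov15.png

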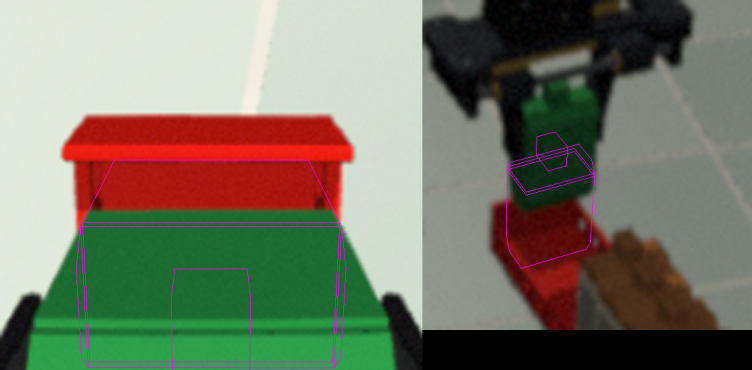

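Call:
arm_command(commands=[[0,[0,0,0.012],[0,0,0]],[0,[0,0,0.024],[0,0,0]],[0,[0,0,0.034],[0,0,0]],[0,[0,0,0.042],[0,0,0]],[0,[0,0,0.049],[0,0,0]],[0,[0,0,0.054],[0,0,0]],[0,[0,0,0.057],[0,0,0]],[0,[0,0,0.0585],[0,0,0]],[0,[0,0,0.0585],[0,0,0]],[0,[0,0,0.0585],[0,0,0]]])

```text
time: 33.37
ee_pos: [0.6035, 0.249, 0.1262]
eef_rot: [0.641, 0.767, 0.0, 0.0]
ft_force: [0.1, -0.0, -2.6]
width: 0.0599
```

```bash
python3 -c "
from h import *
s,c=snap('side','s16.png'); s,c=snap('wrist','w17.png')
go(.6031,.2487,.125,.178)
two([(lidded(),(.6031,.2487,.178),.006,(255,0,255))],'w17','s16',[200,130,360,270],[250,85,350,185],'ov16.png')"
```

```text
t33.47 pos [0.6034 0.2489 0.1261] yaw 0.1780 w 0.0601 F [ 0.2 -1.2 -3.1]
shift [-0.0002 -0.0003  0.0011] turn [ 0.0006 -0.0001  0.    ] rows 0.0 0.0
```

View pics/ov16.png

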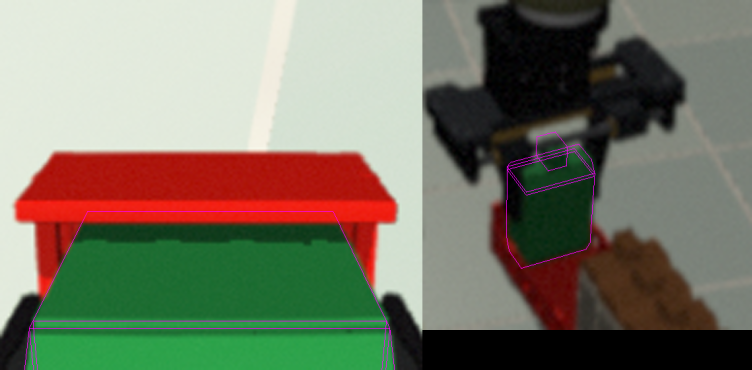

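Force still −3 N, so about 1 mm off the floor. Lower 2 mm, then release and rise.

Call:
arm_command(commands=[[0,[0,0,0.001],[0,0,0]],[0,[0,0,0.002],[0,0,0]],[0,[0,0,0.002],[0,0,0]],[80,[0,0,0.002],[0,0,0]],[100,[0,0,0.002],[0,0,0]],[100,[0,0,0.002],[0,0,0]],[100,[0,0,0.0],[0,0,0]],[100,[0,0,-0.03],[0,0,0]],[100,[0,0,-0.07],[0,0,0]],[100,[0,0,-0.1],[0,0,0]]])

```text
time: 34.3
ee_pos: [0.6033, 0.249, 0.2281]
eef_rot: [0.641, 0.767, 0.0, 0.0]
ft_force: [1.0, 1.1, 0.6]
width: 0.0864
```

```bash
python3 -c "
from h import *
s,c=snap('side','s17.png'); s,c=snap('wrist','w18.png')
go(.4320,.1094,.219,-.155)
two([(lidded(),(.6031,.2487,.178),.006,(255,0,255))],'w18','s17',[200,130,360,270],[250,85,350,185],'ov17.png')"
```

```text
t34.40 pos [0.6052 0.2501 0.2322] yaw 0.1779 w 0.0872 F [-0.2  1.1 -0.1]
shift [-0.1078 -0.1955  0.0112] turn [ 0.0087 -0.0038  0.3329] rows 5.4 2.7
```

View pics/ov17.png

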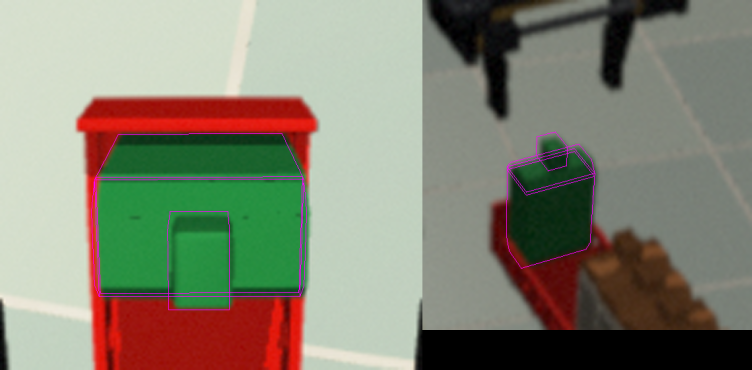

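Call:
arm_command(commands=[[100,[-0.012,-0.022,0],[0,0,0.05]],[100,[-0.027,-0.05,0],[0,0,0.12]],[100,[-0.042,-0.077,0],[0,0,0.2]],[100,[-0.057,-0.105,0],[0,0,0.28]],[100,[-0.073,-0.133,0],[0,0,0.333]],[100,[-0.088,-0.16,0],[0,0,0.333]],[100,[-0.1,-0.18,0],[0,0,0.333]],[100,[-0.105,-0.19,0],[0,0,0.333]],[100,[-0.107,-0.1934,0.005],[0,0,0.333]],[100,[-0.107,-0.1934,0.005],[0,0,0.333]]])

```text
time: 35.23
ee_pos: [0.4316, 0.1092, 0.2201]
eef_rot: [0.76, 0.65, -0.0, 0.0]
ft_force: [-0.2, -0.0, -0.1]
width: 0.0868
```

Call:
arm_command(commands=[[100,[0,0,0],[0,0,0]],[100,[0,0,0],[0,0,0]],[100,[0,0,0],[0,0,0]],[100,[0,0,0],[0,0,0]],[100,[0,0,0],[0,0,0]],[100,[0,0,0],[0,0,0]],[100,[0,0,0],[0,0,0]],[100,[0,0,0],[0,0,0]],[100,[0,0,0],[0,0,0]],[100,[0,0,0],[0,0,0]]])

```text
time: 36.07
ee_pos: [0.4319, 0.1093, 0.2208]
eef_rot: [0.76, 0.65, 0.0, 0.0]
ft_force: [-0.5, -1.2, 0.3]
width: 0.0872
```

```bash
python3 -c "
from h import *
s,c=snap('side','s18.png'); s,c=snap('wrist','w19.png')
go(.4320,.1094,.119,-.155)
two([(lidded(),(.4320,.1094,-.155),0,(0,0,255))],'w19','s18',[200,160,360,300],[190,130,290,230],'ov18.png')"
```

```text
t36.17 pos [0.4318 0.1093 0.2208] yaw -0.1550 w 0.0870 F [-0.7  1.  -0.8]
shift [1.000e-04 1.000e-04 1.018e-01] turn [ 0.0002 -0.      0.    ] rows 2.4 0.0
```

View pics/ov18.png

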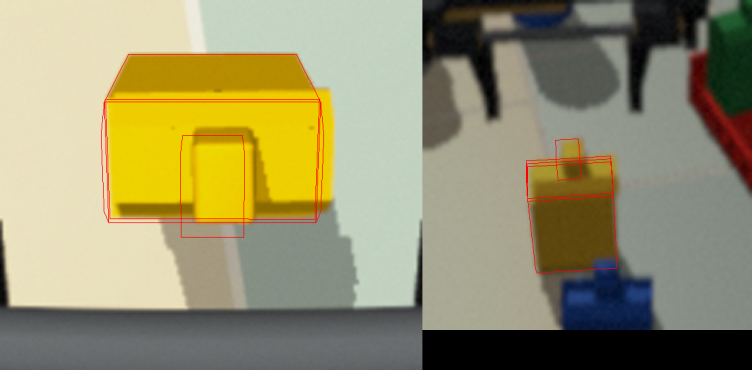

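```bash
python3 -c "
from h import *
it=[]
a=overlay('w19',it,[225,165,345,255],6,'z1.png')
s,c=load('side0');b=overlay('s18',it,[210,150,270,220],8,'z2.png')
snap('scene','sc1.png'); overlay('sc1',[],[290,160,360,220],8,'z3.png')
o=np.hstack([cv2.resize(cv2.imread('pics/z2.png'),(400,466)),cv2.resize(cv2.imread('pics/z3.png'),(400,343))[:343]][:1]); cv2.imwrite('pics/z2.png',o)"
```

```text
(no output)
```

View pics/z1.png

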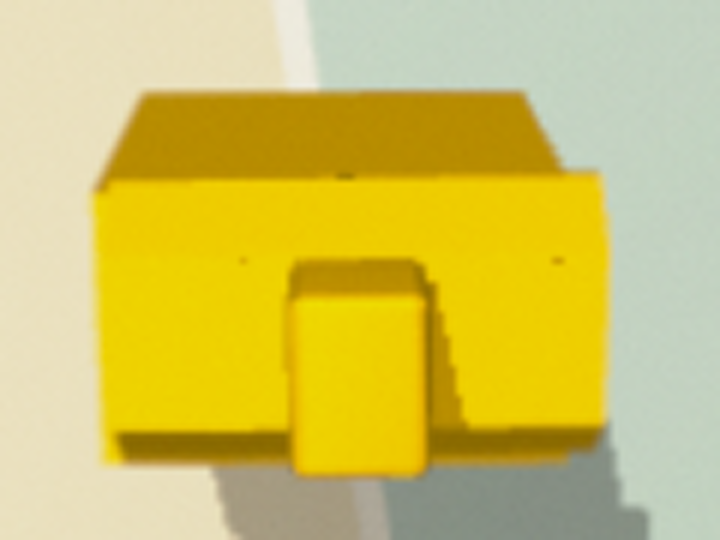

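View pics/z2.png

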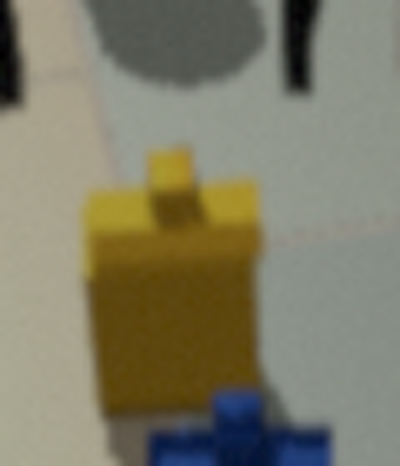

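View pics/z3.png

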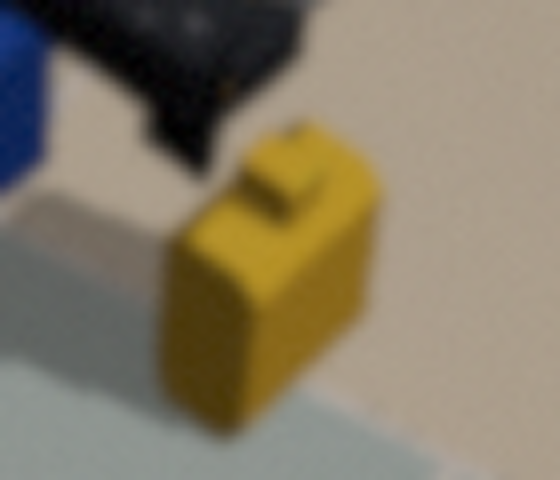

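Call:
arm_command(commands=[[100,[0,0,0.03],[0,0,0]],[100,[0,0,0.06],[0,0,0]],[100,[0,0,0.085],[0,0,0]],[100,[0,0,0.097],[0,0,0]],[100,[0,0,0.102],[0,0,0]],[100,[0,0,0.102],[0,0,0]],[100,[0,0,0.102],[0,0,0]],[0,[0,0,0.102],[0,0,0]],[0,[0,0,0.102],[0,0,0]],[0,[0,0,0.102],[0,0,0]]], squeeze=8)

```text
time: 37.05
ee_pos: [0.4323, 0.1094, 0.1196]
eef_rot: [0.76, 0.65, 0.001, 0.0]
ft_force: [0.5, -0.0, -0.7]
width: 0.0742
```

Call:
arm_command(commands=[[0,[0,0,0],[0,0,0]],[0,[0,0,0],[0,0,0]],[0,[0,0,0],[0,0,0]],[0,[0,0,0],[0,0,0]],[0,[0,0,0],[0,0,0]],[0,[0,0,0],[0,0,0]],[0,[0,0,0],[0,0,0]],[0,[0,0,0],[0,0,0]],[0,[0,0,0],[0,0,0]],[0,[0,0,0],[0,0,0]]])

```text
time: 37.88
ee_pos: [0.432, 0.1093, 0.119]
eef_rot: [0.76, 0.65, 0.0, 0.0]
ft_force: [-1.6, -0.7, 5.6]
width: 0.0601
```

```bash
python3 -c "
from h import *
s,c=snap('side','s19.png'); s,c=snap('wrist','w20.png')
go(.6105,.2079,.205,.178)
two([(lidded(),(.4320,.1094,-.155),0,(0,0,255))],'w20','s19',[200,160,360,300],[190,130,290,230],'ov19.png')"
```

```text
t37.98 pos [0.432  0.1093 0.119 ] yaw -0.1550 w 0.0598 F [-1.1 -1.5  6.1]
shift [ 0.125   0.1612 -0.0859] turn [ 5.00e-04 -1.00e-04 -3.33e-01] rows 5.3 2.7
```

View pics/ov19.png

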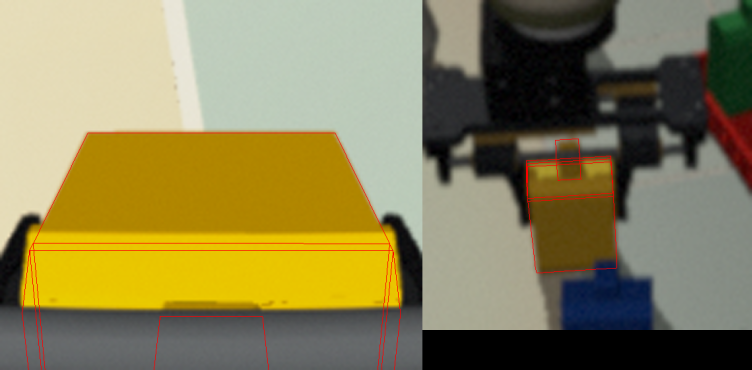

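Call:
arm_command(commands=[[0,[0,0,0],[0,0,0]],[0,[0,0,0],[0,0,0]],[0,[0,0,0],[0,0,0]],[0,[0,0,-0.01],[0,0,0]],[0,[0,0,-0.03],[0,0,0]],[0,[0,0,-0.055],[0,0,0]],[0,[0,0,-0.08],[0,0,0]],[0,[0,0,-0.1],[0,0,0]],[0,[0,0,-0.11],[0,0,0]],[0,[0,0,-0.11],[0,0,0]]], squeeze=30)

```text
time: 38.82
ee_pos: [0.4325, 0.1096, 0.2307]
eef_rot: [0.76, 0.65, 0.001, 0.001]
ft_force: [0.9, 0.1, -3.7]
width: 0.0598
```

Call:
arm_command(commands=[[0,[0.015,0.02,0],[0,0,-0.05]],[0,[0.032,0.041,0],[0,0,-0.12]],[0,[0.05,0.064,0],[0,0,-0.2]],[0,[0.068,0.087,0],[0,0,-0.28]],[0,[0.085,0.11,0],[0,0,-0.333]],[0,[0.103,0.133,0],[0,0,-0.333]],[0,[0.116,0.15,0],[0,0,-0.333]],[0,[0.123,0.159,0],[0,0,-0.333]],[0,[0.125,0.1612,0],[0,0,-0.333]],[0,[0.125,0.1612,0],[0,0,-0.333]]])

```text
time: 39.65
ee_pos: [0.6099, 0.2081, 0.2265]
eef_rot: [0.641, 0.767, -0.001, -0.001]
ft_force: [-0.0, 0.4, -2.8]
width: 0.06
```

Call:
arm_command(commands=[[0,[0,0,0.02],[0,0,0]],[0,[0,0,0.035],[0,0,0]],[0,[0,0,0.04],[0,0,0]],[0,[0,0,0.04],[0,0,0]],[0,[0,0,0.04],[0,0,0]],[0,[0,0,0.04],[0,0,0]],[0,[0,0,0.04],[0,0,0]],[0,[0,0,0.04],[0,0,0]],[0,[0,0,0.04],[0,0,0]],[0,[0,0,0.04],[0,0,0]]])

```text
time: 40.48
ee_pos: [0.6105, 0.208, 0.1891]
eef_rot: [0.641, 0.767, 0.0, 0.0]
ft_force: [0.9, 0.2, -2.3]
width: 0.06
```

```bash
python3 -c "
from h import *
s,c=snap('side','s20.png'); s,c=snap('wrist','w21.png')
go(.6105,.2079,.125,.178)
two([(lidded(),(.6105,.2079,.178),.006,(255,0,255))],'w21','s20',[200,130,360,270],[260,105,360,205],'ov20.png')"
```

```text
t40.58 pos [0.6104 0.2079 0.1889] yaw 0.1781 w 0.0600 F [ 0.2  0.  -3. ]
shift [-0.0001  0.0001  0.0639] turn [ 0.0002 -0.      0.0001] rows 1.5 0.0
```

View pics/ov20.png

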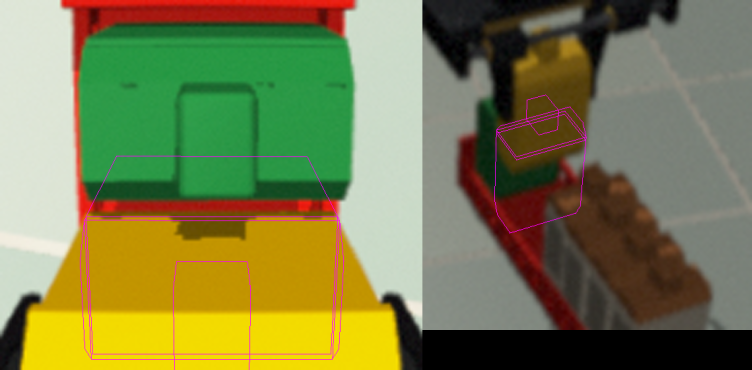

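Call:
arm_command(commands=[[0,[0,0,0.012],[0,0,0]],[0,[0,0,0.024],[0,0,0]],[0,[0,0,0.035],[0,0,0]],[0,[0,0,0.044],[0,0,0]],[0,[0,0,0.052],[0,0,0]],[0,[0,0,0.058],[0,0,0]],[0,[0,0,0.061],[0,0,0]],[0,[0,0,0.063],[0,0,0]],[0,[0,0,0.064],[0,0,0]],[0,[0,0,0.064],[0,0,0]]])

```text
time: 41.42
ee_pos: [0.6107, 0.2081, 0.1253]
eef_rot: [0.641, 0.767, 0.0, 0.0]
ft_force: [0.7, 0.2, -3.1]
width: 0.0597
```

```bash
python3 -c "
from h import *
s,c=snap('side','s21.png'); s,c=snap('wrist','w22.png')
go(.6105,.2079,.125,.178)
two([(lidded(),(.6105,.2079,.178),.006,(255,0,255))],'w22','s21',[200,130,360,270],[260,105,360,205],'ov21.png')"
```

```text
t41.52 pos [0.6106 0.208  0.1252] yaw 0.1780 w 0.0597 F [-0.4 -0.5 -2. ]
shift [-0.0001 -0.0001  0.0002] turn [ 0.0008 -0.0001 -0.    ] rows 0.0 0.0
```

View pics/ov21.png

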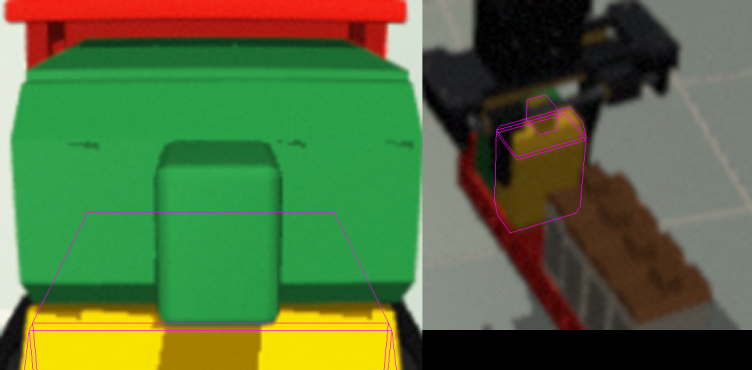

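Call:
arm_command(commands=[[0,[0,0,0.001],[0,0,0]],[0,[0,0,0.0015],[0,0,0]],[0,[0,0,0.0015],[0,0,0]],[80,[0,0,0.0015],[0,0,0]],[100,[0,0,0.001],[0,0,0]],[100,[0,0,0.001],[0,0,0]],[100,[0,0,0.0],[0,0,0]],[100,[0,0,-0.03],[0,0,0]],[100,[0,0,-0.07],[0,0,0]],[100,[0,0,-0.1],[0,0,0]]])

```text
time: 42.35
ee_pos: [0.6104, 0.208, 0.227]
eef_rot: [0.641, 0.767, 0.0, 0.0]
ft_force: [1.0, 1.4, 1.2]
width: 0.0866
```

```bash
python3 -c "
from h import *
s,c=snap('side','s22.png'); s,c=snap('wrist','w23.png')
go(.4340,-.0088,.219,-.214)
two([(lidded(),(.6105,.2079,.178),.006,(255,0,255)),(lidded(),(.6031,.2487,.178),.006,(255,0,255))],'w23','s22',[200,130,360,270],[260,105,360,205],'ov22.png')"
```

```text
t42.45 pos [0.6125 0.209  0.2311] yaw 0.1779 w 0.0868 F [ 0.9 -0.5 -0.5]
shift [-0.1828 -0.2143  0.0098] turn [ 0.0088 -0.0035  0.3919] rows 6.8 3.1
```

View pics/ov22.png

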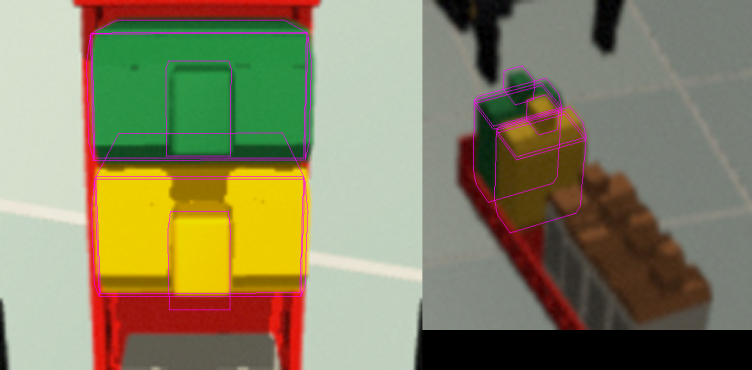

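Call:
arm_command(commands=[[100,[-0.02,-0.023,0],[0,0,0.05]],[100,[-0.043,-0.05,0],[0,0,0.12]],[100,[-0.067,-0.078,0],[0,0,0.2]],[100,[-0.09,-0.105,0],[0,0,0.28]],[100,[-0.113,-0.132,0],[0,0,0.36]],[100,[-0.137,-0.16,0],[0,0,0.392]],[100,[-0.16,-0.187,0],[0,0,0.392]],[100,[-0.175,-0.204,0],[0,0,0.392]],[100,[-0.1821,-0.2121,0.005],[0,0,0.392]],[100,[-0.1821,-0.2121,0.005],[0,0,0.392]]])

```text
time: 43.28
ee_pos: [0.4326, -0.0106, 0.219]
eef_rot: [0.779, 0.626, -0.0, -0.0]
ft_force: [0.4, -0.4, -0.6]
width: 0.0867
```

Call:
arm_command(commands=[[100,[0,0,0],[0,0,0]],[100,[0,0,0],[0,0,0]],[100,[0,0,0],[0,0,0]],[100,[0,0,0],[0,0,0]],[100,[0,0,0],[0,0,0]],[100,[0,0,0],[0,0,0]],[100,[0,0,0],[0,0,0]],[100,[0,0,0],[0,0,0]],[100,[0,0,0],[0,0,0]],[100,[0,0,0],[0,0,0]]])

```text
time: 44.12
ee_pos: [0.4339, -0.0089, 0.2198]
eef_rot: [0.779, 0.628, 0.0, 0.0]
ft_force: [0.4, -0.5, 0.8]
width: 0.0873
```

```bash
python3 -c "
from h import *
s,c=snap('side','s23.png'); s,c=snap('wrist','w24.png')
go(.4340,-.0088,.119,-.214)
two([(lidded(),(.4340,-.0088,-.214),0,(0,0,255))],'w24','s23',[200,160,360,300],[195,165,295,265],'ov23.png')"
```

```text
t44.22 pos [ 0.4339 -0.0089  0.2198] yaw -0.2141 w 0.0871 F [ 0.4 -0.7  0.3]
shift [1.000e-04 1.000e-04 1.008e-01] turn [ 0.0001 -0.0001 -0.0001] rows 2.4 0.0
```

View pics/ov23.png

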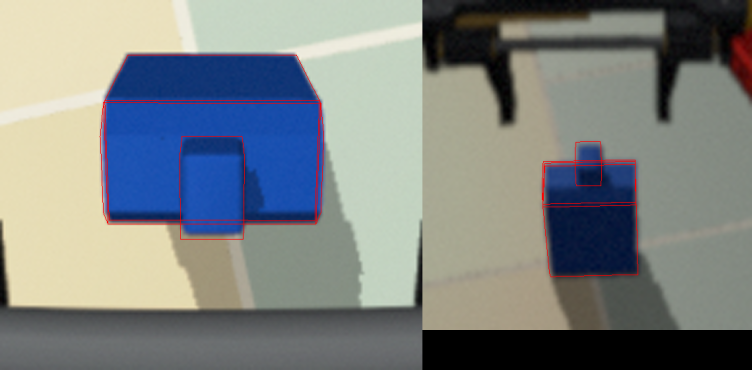

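Blue is well centred. Grip and lift.

Call:
arm_command(commands=[[100,[0,0,0.03],[0,0,0]],[100,[0,0,0.06],[0,0,0]],[100,[0,0,0.085],[0,0,0]],[100,[0,0,0.097],[0,0,0]],[100,[0,0,0.101],[0,0,0]],[100,[0,0,0.101],[0,0,0]],[100,[0,0,0.101],[0,0,0]],[0,[0,0,0.101],[0,0,0]],[0,[0,0,0.101],[0,0,0]],[0,[0,0,0.101],[0,0,0]]], squeeze=8)

```text
time: 45.05
ee_pos: [0.4344, -0.0089, 0.1196]
eef_rot: [0.779, 0.628, 0.001, 0.001]
ft_force: [-0.1, 0.3, 0.8]
width: 0.0744
```

Call:
arm_command(commands=[[0,[0,0,0],[0,0,0]],[0,[0,0,0],[0,0,0]],[0,[0,0,0],[0,0,0]],[0,[0,0,0],[0,0,0]],[0,[0,0,0],[0,0,0]],[0,[0,0,0],[0,0,0]],[0,[0,0,0],[0,0,0]],[0,[0,0,0],[0,0,0]],[0,[0,0,0],[0,0,0]],[0,[0,0,0],[0,0,0]]])

```text
time: 45.88
ee_pos: [0.434, -0.0089, 0.119]
eef_rot: [0.779, 0.628, 0.0, 0.0]
ft_force: [-2.5, 0.8, 5.2]
width: 0.0599
```

Call:
arm_command(commands=[[0,[0,0,0],[0,0,0]],[0,[0,0,0],[0,0,0]],[0,[0,0,0],[0,0,0]],[0,[0,0,-0.01],[0,0,0]],[0,[0,0,-0.03],[0,0,0]],[0,[0,0,-0.055],[0,0,0]],[0,[0,0,-0.085],[0,0,0]],[0,[0,0,-0.11],[0,0,0]],[0,[0,0,-0.13],[0,0,0]],[0,[0,0,-0.13],[0,0,0]]], squeeze=30)

```text
time: 46.72
ee_pos: [0.4353, -0.0087, 0.2529]
eef_rot: [0.779, 0.628, 0.002, 0.002]
ft_force: [0.2, -0.4, -2.4]
width: 0.0597
```

```bash
python3 -c "
from h import *
s,c=snap('side','s24.png'); s,c=snap('wrist','w25.png')
go(.6178,.1670,.249,.178)
two([],'w25','s24',[200,160,360,300],[195,125,295,225],'ov24.png')"
```

```text
t46.82 pos [ 0.4338 -0.0089  0.2489] yaw -0.2140 w 0.0596 F [-0.5 -0.2 -3.3]
shift [0.2109 0.1425 0.    ] turn [ 0.0008  0.     -0.392 ] rows 6.1 3.1
```

View pics/ov24.png

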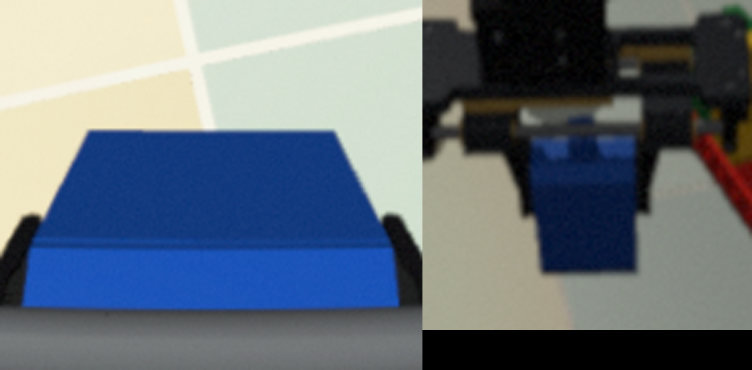

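Call:
arm_command(commands=[[0,[0.022,0.015,0],[0,0,-0.05]],[0,[0.05,0.034,0],[0,0,-0.12]],[0,[0.078,0.053,0],[0,0,-0.2]],[0,[0.106,0.072,0],[0,0,-0.28]],[0,[0.134,0.09,0],[0,0,-0.36]],[0,[0.162,0.109,0],[0,0,-0.392]],[0,[0.188,0.127,0],[0,0,-0.392]],[0,[0.204,0.138,0],[0,0,-0.392]],[0,[0.2109,0.1425,0],[0,0,-0.392]],[0,[0.2109,0.1425,0],[0,0,-0.392]]])

```text
time: 47.65
ee_pos: [0.6176, 0.1684, 0.2462]
eef_rot: [0.641, 0.768, -0.001, -0.001]
ft_force: [-1.2, -0.4, -2.7]
width: 0.0599
```

Call:
arm_command(commands=[[0,[0,0,0],[0,0,0]],[0,[0,0,0],[0,0,0]],[0,[0,0,0],[0,0,0]],[0,[0,0,0],[0,0,0]],[0,[0,0,0],[0,0,0]],[0,[0,0,0],[0,0,0]],[0,[0,0,0],[0,0,0]],[0,[0,0,0],[0,0,0]],[0,[0,0,0],[0,0,0]],[0,[0,0,0],[0,0,0]]])

```text
time: 48.48
ee_pos: [0.6179, 0.167, 0.2488]
eef_rot: [0.641, 0.767, 0.0, 0.0]
ft_force: [-0.3, -0.3, -2.9]
width: 0.0599
```

```bash
python3 -c "
from h import *
s,c=snap('side','s25.png'); s,c=snap('wrist','w26.png')
go(.6178,.1670,.125,.178)
two([(lidded(),(.6178,.1670,.178),.006,(255,0,255)),(lidded(),(.6105,.2079,.178),.006,(255,255,255)),(lidded(),(.6254,.1254,.178),.006,(0,0,255))],'w26','s25',[200,130,360,270],[260,105,360,205],'ov25.png')"
```

```text
t48.58 pos [0.6179 0.167  0.2487] yaw 0.1781 w 0.0598 F [ 0.4  0.1 -2.7]
shift [-0.000e+00 -1.000e-04  1.237e-01] turn [ 0.0001 -0.      0.0001] rows 3.0 0.0
```

View pics/ov25.png

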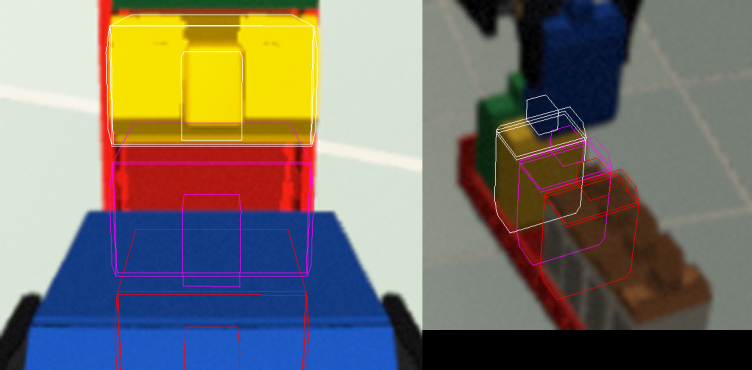

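Call:
arm_command(commands=[[0,[0,0,0.01],[0,0,0]],[0,[0,0,0.02],[0,0,0]],[0,[0,0,0.03],[0,0,0]],[0,[0,0,0.04],[0,0,0]],[0,[0,0,0.05],[0,0,0]],[0,[0,0,0.06],[0,0,0]],[0,[0,0,0.07],[0,0,0]],[0,[0,0,0.078],[0,0,0]],[0,[0,0,0.08],[0,0,0]],[0,[0,0,0.08],[0,0,0]]])

```text
time: 49.42
ee_pos: [0.6176, 0.1669, 0.1679]
eef_rot: [0.641, 0.767, -0.0, -0.0]
ft_force: [-0.0, -0.2, -3.1]
width: 0.0598
```

```bash
python3 -c "
from h import *
s,c=snap('side','s26.png'); s,c=snap('wrist','w27.png')
go(.6178,.1670,.125,.178)
two([],'w27','s26',[200,130,360,270],[260,105,360,205],'ov26.png')"
```

```text
t49.52 pos [0.6182 0.1671 0.1692] yaw 0.1780 w 0.0596 F [-0.4  0.1 -2.6]
shift [-0.     -0.0004  0.0442] turn [ 0.0008 -0.0001  0.    ] rows 1.1 0.0
```

View pics/ov26.png

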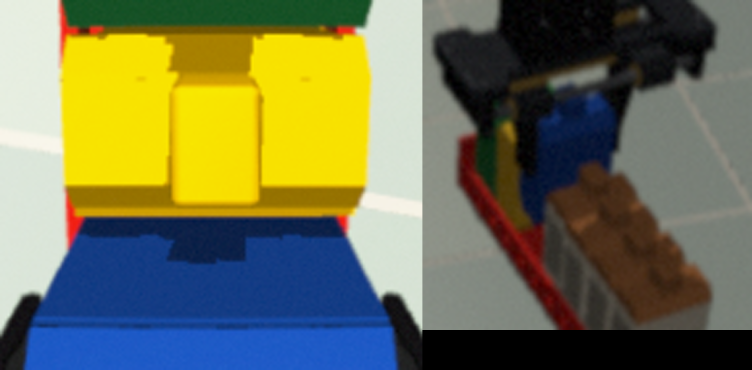

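Inside the slot, no side force. Continue down.

Call:
arm_command(commands=[[0,[0,0,0.008],[0,0,0]],[0,[0,0,0.016],[0,0,0]],[0,[0,0,0.023],[0,0,0]],[0,[0,0,0.03],[0,0,0]],[0,[0,0,0.035],[0,0,0]],[0,[0,0,0.039],[0,0,0]],[0,[0,0,0.042],[0,0,0]],[0,[0,0,0.044],[0,0,0]],[0,[0,0,0.0445],[0,0,0]],[0,[0,0,0.0445],[0,0,0]]])

```text
time: 50.35
ee_pos: [0.6185, 0.1672, 0.1251]
eef_rot: [0.641, 0.767, 0.001, 0.0]
ft_force: [-0.5, 0.3, 2.1]
width: 0.0596
```

```bash
python3 -c "
from h import *
s,c=snap('side','s27.png'); s,c=snap('wrist','w28.png')
go(.6178,.1670,.125,.178)
two([(lidded(),(.6178,.1670,.178),.006,(255,0,255))],'w28','s27',[200,130,360,270],[260,105,360,205],'ov27.png')"
```

```text
t50.45 pos [0.6185 0.1672 0.1251] yaw 0.1779 w 0.0599 F [-0.   0.1  3.7]
shift [-0.0001 -0.0007  0.0001] turn [ 0.0018 -0.0003 -0.0001] rows 0.0 0.0
```

View pics/ov27.png

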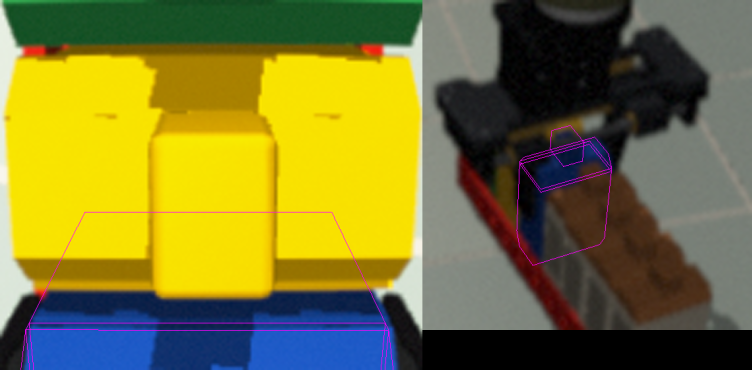

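Upward contact force now; on the floor. Release and rise.

Call:
arm_command(commands=[[0,[0,0,0],[0,0,0]],[60,[0,0,0],[0,0,0]],[100,[0,0,0],[0,0,0]],[100,[0,0,0],[0,0,0]],[100,[0,0,0],[0,0,0]],[100,[0,0,0.0],[0,0,0]],[100,[0,0,-0.03],[0,0,0]],[100,[0,0,-0.07],[0,0,0]],[100,[0,0,-0.11],[0,0,0]],[100,[0,0,-0.15],[0,0,0]]])

```text
time: 51.28
ee_pos: [0.6175, 0.1669, 0.2758]
eef_rot: [0.641, 0.767, -0.0, -0.0]
ft_force: [1.1, 0.2, 0.3]
width: 0.0865
```

Call:
arm_command(commands=[[100,[-0.03,0,-0.01],[0,0,0]],[100,[-0.06,0,-0.02],[0,0,0]],[100,[-0.09,0,-0.02],[0,0,0]],[100,[-0.12,0,-0.02],[0,0,0]],[100,[-0.14,0,-0.02],[0,0,0]],[100,[-0.14,0,-0.02],[0,0,0]],[100,[-0.14,0,-0.02],[0,0,0]],[100,[-0.14,0,-0.02],[0,0,0]],[100,[-0.14,0,-0.02],[0,0,0]],[100,[-0.14,0,-0.02],[0,0,0]]])

```text
time: 52.12
ee_pos: [0.6425, 0.0306, 0.2942]
eef_rot: [0.641, 0.768, 0.0, -0.0]
ft_force: [0.7, 0.2, 0.9]
width: 0.0864
```

```bash
python3 -c "
from h import *
s,c=snap('side','s28.png'); s,c=snap('wrist','w29.png')
go(.6178,.1670,.125,.178)
two([],'w29','s28',[200,90,360,250],[260,95,360,215],'ov28.png')"
```

```text
t52.22 pos [0.6426 0.0301 0.2943] yaw 0.1794 w 0.0867 F [ 0.2 -0.2  0.5]
shift [0.1391 0.     0.1693] turn [ 0.0001 -0.0002  0.0014] rows 5.3 0.0
```

View pics/ov28.png

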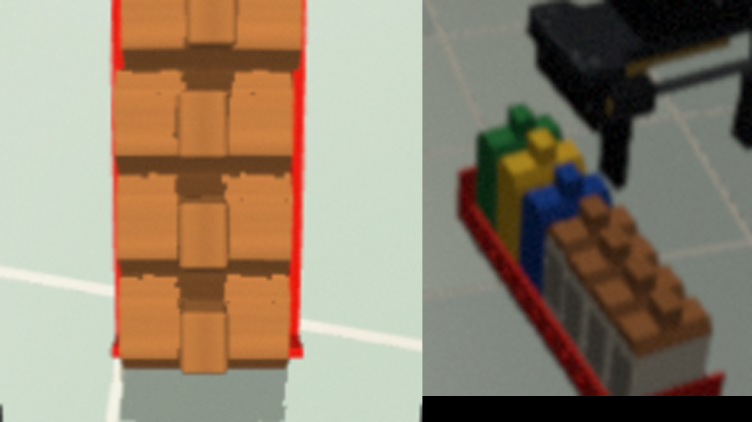

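View pics/w29.png

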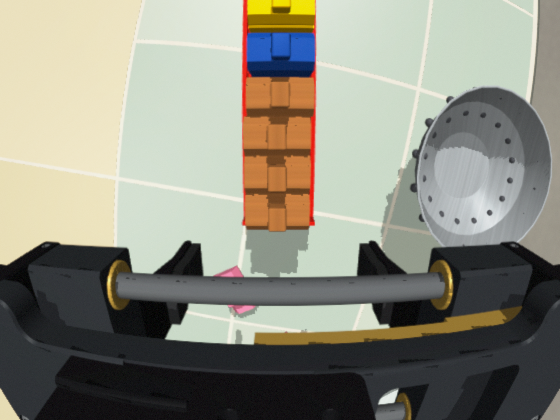

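Run:
```python
from h import *
np.set_printoptions(precision=4,suppress=True)
s,c=load('w29'); C=np.array([.6236,.1351]); u=np.array([-.1771,.9842]); v=np.array([.9842,.1771])
o=oakmask(c['pixels'])
P=np.array([.6064,.2304])
for yy in (-.1175,-.0815,-.0455,-.0095):
    p=P+u*(yy-.0969); q=proj(s,c,[[*p,.105]])[0]; 
    pr=proj(s,c,[[*(p+u*d),.095] for d in(-.02,.02)]); 
    print(yy,q.round(1))
it=[(lidded(),(*(P+u*(yy-.0969)),.178),.006,col) for yy,col in((-.1175,(255,0,255)),(-.0815,(255,255,0)),(-.0455,(255,0,255)),(-.0095,(255,255,0)),(.0325,(255,255,255)),(.074,(0,0,0)))]
overlay('w29',it,[210,0,350,250],4,'a.png'); overlay('s28',it+[(lidded(),(.6031,.2487,.178),.006,(255,255,255))],[265,95,345,225],6,'b.png')
a=cv2.resize(cv2.imread('pics/a.png'),None,fx=.58,fy=.58,interpolation=cv2.INTER_AREA);b=cv2.resize(cv2.imread('pics/b.png'),None,fx=.74,fy=.74,interpolation=cv2.INTER_AREA)
z=np.zeros((600,a.shape[1]+b.shape[1],3),np.uint8); z[:a.shape[0],:a.shape[1]]=a; z[:b.shape[0],a.shape[1]:]=b; cv2.imwrite('pics/ov29.png',z)
```

```text
-0.1175 [279.4 215.9]
-0.0815 [279.5 176.6]
-0.0455 [279.6 135.6]
-0.0095 [279.7  94. ]
```

View pics/ov29.png

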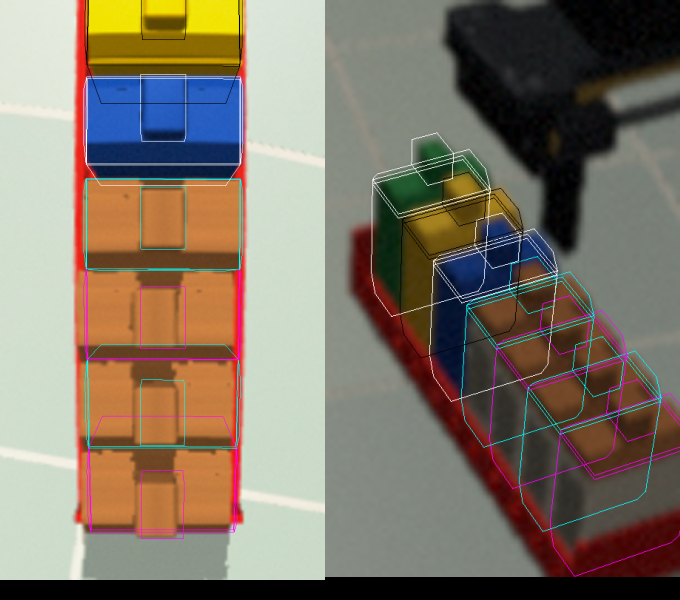

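```bash
python3 -c "
from h import *
snap('scene','sc2.png'); overlay('sc2',[(lidded(),p,.006,(255,0,255)) for p in ((.6031,.2487,.178),(.6105,.2079,.178),(.6178,.1670,.178))],[210,180,370,310],5,'z4.png')"
```

```text
(no output)
```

View pics/z4.png

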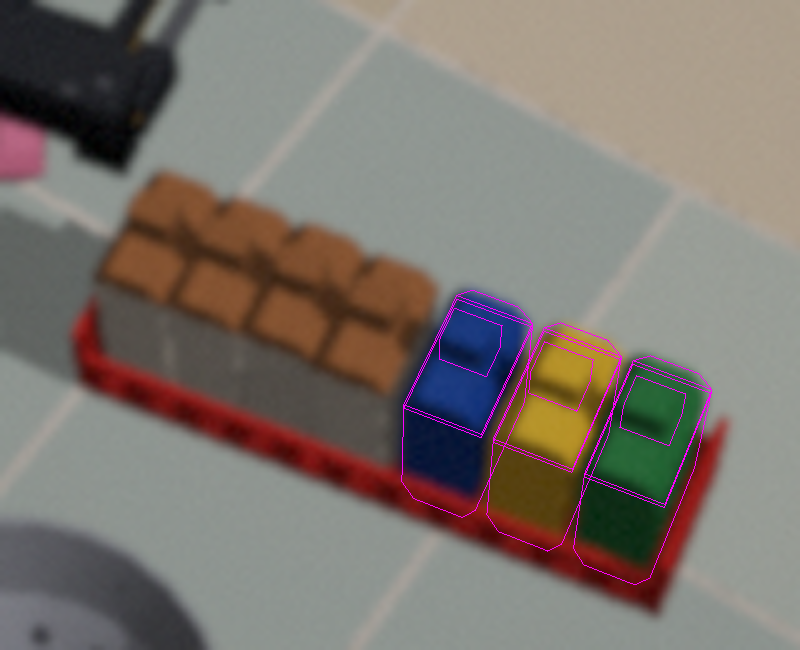

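All seven stand upright in the rack with covers on, and the arm is clear of them. Handing in.

```bash
python3 -c "
from h import *
print(close_job())"
```

```text
the job is handed in; nothing more can be done
None
```

All three open canisters (blue, green and yellow) now wear the cover of their own colour and stand in the rack with the four cream canisters. I handed the job in at about 52 s, and it reports no verdict.

- **How it was done:** I seated each cover on the counter. I then gripped the end cream canister and slid the whole cream row to one end, which left one open space. Each covered canister went into that space by its end faces, at about 6 mm spacing.
- **Last checks:** The wrist, side and scene pictures show seven upright canisters, square to the row, with all covers level. The gripper is clear of everything. I never moved near the tumbler or creamer, but I didn't measure them again at the end.
- **What disagreed:**
  - The yellow cover had shifted about 3 mm in x and y on its canister before I carried it. Gripping re-centred it in x, but about 2.5 mm of y offset remains, within the 8 mm limit.
  - The cream canisters sit 2–4 mm off the rack's centre line in x, and the green canister about 1 mm from its planned spot.
  - My first yaw estimates for the blue and green canisters were off by about 0.05 rad. I corrected them before seating the covers.

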